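Open the drying rack's control box and load the turned legs

ROBOT

A 7-joint arm with a two-finger parallel gripper is mounted at the origin on the work surface. World frame = base frame: x ahead of the robot, y to its left, z up, the work surface at z = 0. Lengths are in m, angles in rad, forces in N, time in s.
With the tool pointing down it reaches from about 0.425 to 0.875 m from the base axis. Payload 9.9 kg.
Tool frame: the origin (TCP) lies at the very end of the fingers, on their centre line; the grasp point (between the pads) lies 19 mm behind it (env.hold_point_z is the distance from the TCP to the grasp point, in m); z points along the fingers, x is the direction in which the jaws open and shut, and the axes are right-handed (so a half turn about z gives the same grasp; the last joint's range is limited). The gripper opens to 85 mm and grips with 20 to 120 N. Pads are 22 mm wide; open, the fingers measure 114 mm over their backs; the gripper's body (76 mm by 85 mm) begins 54 mm behind the grasp point. The pads swing forward as they close: fully open they stand 13 mm farther back than shut.
Start: joints at [-1.308, 0.576, 0.025, 1.437, -0.015, 1.129, -0.057], TCP at [0.229, 0.635, 0.231] pointing down, gripper open.
Joint ranges: [-2.76, 2.76], [-0.34, 2.15], [-1.52, 1.57], [0.19, 2.46], [-1.09, 4.23], [0.17, 1.99], [-2.82, 2.82]. Speed limits (rad/s): [2.22, 2.22, 3.01, 3.01, 3.14, 3.14, 3.14].

INTERFACE

Orientations are given as a unit quaternion [w, x, y, z].
In Python, from cell import env, get_image, cut_out gives the robot as it stands.
- The arm moves only by the tool play_rows, never from a script. Its argument "rows" is a list of rows, each a list of 5 numbers: the finger opening in mm, from 0 to 85.4, then the shift along the world's x, y, z in mm, then the turn about the world's z in rad. In form: [[claw, x, y, z, yaw], ...]. A call has exactly 10 rows; each row is the pose to reach, as a shift and turn from the pose commanded when the call began; what a row does not reach only later rows make up. A row lasts 1/8 s, in which the tool goes at most 62.5 mm and 10.7 degrees, less where a joint would pass 70% of its speed; a pose out of reach is approached as far as the arm can. A call with a gripper value outside its range is refused whole. The fingers move at their own pace and stop on an object; the grip force is fixed at half the most. Time passes only in rows, so rows that repeat a pose let the fingers close, or fill a call up. It gives the time, the measured TCP pose, the force and the opening at its end, in the units of the state.
- env.get_state(): the state, without advancing time (a new reading comes with each control period).
- get_image(name): name is "side" or "top"; returns a dict with "pixels" (420x560x3 uint8, blue, green, red), "depth" (420x560 float32, m along the optical axis (not along the pixel's ray), 0 where there is no reading), "fov_y" (degrees; the focal length in pixels is half the picture's height over the tangent of half this angle, whatever the lens; pixels are square), "cx", "cy" (the principal point, pixels), "world_from_camera" (4x4, takes a point from camera to world coordinates). Camera axes: x right, y up, looking along -z (the intrinsics and any distortion apply to the point x, -y, -z); pixel columns grow to the right and rows downward; lengths in m; the calibration is good to about 2 mm. A picture is of the moment at which its call begins.
- env.finish_job(): hands the job in, once; it reports no verdict.
Trained networks look in the newest picture that a camera, given by its name, has taken for a name from the list of things; names that differ only in an ending like _2 or _b are one class to them, and where a whole thing is asked for, a point or a joint stands for the part that bears it (a point fixed in the world has none). Each returns a list of dicts, best first, with "p" (0 to 1); they miss things now and then, are a little off and sometimes report something else, mostly with a low value. They report only what shows in the picture. A call takes as long as a camera call. They do not tell look-alikes from the thing itself.
- cut_out(camera, name): "mask" (420x560 bool, what is visible of it) and "xy" ([column, row] in pixels, amid what is visible of it).
The state is a dict: "time": time; "qpos": joint angles; "dq": joint speeds; "effort": joint torques, N m; "ee_pos": TCP position; "ee_rot": TCP orientation; "wrist_force": force on the tool from outside, world axes, zero at the start; "moment": the same for the moment, N m; "gripper_width": opening from 0.0 (shut) to 1.0 (fully open).
Only numpy, scipy, OpenCV 4.12 (cv2) and the standard library are available. Lean on these libraries where they do the work, as an engineer would, in place of code of your own. Each camera call takes 0.05 s, during which the arm holds its last target.

TASK

Use the pry bar in the notch of the control box to lever the yellow snap-fit cover up, lift the cover out and lay it flat in the green tray, and put the bar back on its black mat. Lay every standing table leg on its side in the drying rack, one per cradle, resting in both of its V saddles. Only when the cover is in the tray and all the legs are in, press the green start button under the cover fully down; leave the other things on the bench alone.

Things in the scene. Friction and masses are not known exactly. Their poses are not given: they have to be found in the camera images.
- box: Cream control box, fixed, 150 x 120 x 95 mm. Origin on the table; x lengthwise, from the notched end (face at x = -84 mm) to the rear (x = +66, where a wall rises to z = 110); sides y = +-60. In its top (z = 95) is a recess, x -50 to +48.5, y -31 to +31 mm, with a ledge at z = 90 along its long sides that carries the cover flush with the top, so that fingers cannot grip it until it is pried up.
- notch (a point): Outer lower lip of the notch: at (-84, 0, 81) mm in the box frame. The notch (dark steel) is 32 mm wide, open at the top and to the outside, and runs level through the 34 mm thick end wall to the recess (x -84 to -50); its floor is at z = 81, so a 9 mm high gap lies between the floor's level and the cover's underside.
- catch_mid (a point): Midway between the two steel barbs (y = +-18 to +-28) of the sprung catch, at (-44, 0, 99.5) mm in the box; they hold the cover's notch-side edge down with 12 to 20 N. Once that edge is levered up 14 mm they snap in under it and it stays up, sloping, rear edge still down; then grip its long sides at box x -8 to +8 and lift it out. Black posts (x -44 to -22, y +-31 to +-41) reach z = 122.
- cover: Yellow snap-fit plastic cover plate, 96 x 60 x 5 mm, loose, 60 g. Origin at the centre of its underside; x lengthwise, from the notch-side edge (a black mark on top) to the rear edge; z up out of its top. Seated, its frame has the box's x and y, and its origin is at (0, 0, 90 mm) in the box frame.
- start (a joint): Green latching start button in the recess, 28 mm in diameter, under the cover: 0 = out, 0.008 m = fully pressed; it moves straight down against about 4 N of friction and stays where it is left.
- start_top (a point): Centre of the top face of the green start button; when out it is 78 mm above the table, 12 mm below the cover's ledge. The opening around it is 100 x 40 mm.
- bar: Pry bar, 175 mm long, 160 g: dark wooden handle 90 mm long, 20 mm wide, 28 mm high (x from -50 to +40 mm), then a flat steel blade 85 mm long, 20 mm wide, 4 mm thick (x from +40 to +125 mm, at mid-height of the handle). Origin in the middle of the handle's section; x towards the blade tip, z up as it lies (origin 14 mm above what it lies on). It starts lying on the black mat.
- mat: Black rubber tool mat, fixed, 110 (x) x 230 (y) x 3 mm. Origin at the centre of its underside.
- tray: Low green parts tray, fixed, 150 (x) x 140 (y) x 16 mm outside, walls and floor 4 to 5 mm thick. Origin at the centre of its underside, z up.
- rack: Drying rack, fixed; aluminium base 150 (x) x 284 (y) x 12 mm, four cradles 66 mm apart along y, each of two blue V saddles 16 mm thick at x = +-54, lips 54 mm above the table. A leg lies along the rack's x, either way round, round ends in the saddles, block hanging free between them, its centre then at x = 0, y = -99, -33, 33 or 99, z = 57 mm. Origin: centre of the underside.
- leg1: Turned table leg of orange-red timber, 160 mm long, 140 g: a square block 36 x 36 x 50 mm in the middle, round ends 32 mm in diameter and 55 mm long. Origin at the middle of one end; z along its length from there, x and y square to the faces of the block. It starts standing upright on the table on that end. May be absent.
- leg1_mid (a point): Centre of leg1, 80 mm from either end; same axes as the leg.
- leg2: Turned table leg of dark purple timber, 160 mm long, 140 g: a square block 36 x 36 x 50 mm in the middle, round ends 32 mm in diameter and 55 mm long. Origin at the middle of one end; z along its length from there, x and y square to the faces of the block. It starts standing upright on the table on that end. May be absent.
- leg2_mid (a point): Centre of leg2, 80 mm from either end; same axes as the leg.
- leg3: Turned table leg of orange-red timber, 160 mm long, 140 g: a square block 36 x 36 x 50 mm in the middle, round ends 32 mm in diameter and 55 mm long. Origin at the middle of one end; z along its length from there, x and y square to the faces of the block. It starts standing upright on the table on that end. May be absent.
- leg3_mid (a point): Centre of leg3, 80 mm from either end; same axes as the leg.
- leg4: Turned table leg of dark purple timber, 160 mm long, 140 g: a square block 36 x 36 x 50 mm in the middle, round ends 32 mm in diameter and 55 mm long. Origin at the middle of one end; z along its length from there, x and y square to the faces of the block. It starts standing upright on the table on that end. May be absent.
- leg4_mid (a point): Centre of leg4, 80 mm from either end; same axes as the leg.
- glue: Bystander: glue bottle, 56 mm in diameter, 150 mm tall; origin in its underside. Leave it alone.
- tin: Bystander: tin can, 70 mm in diameter, 90 mm tall; origin in its underside. Leave it alone.
- bowl: Bystander: wooden bowl, 120 mm wide, 50 mm tall; origin in its underside. Leave it alone.
- mallet: Bystander: hammer lying down; origin in its underside. Leave it alone.
- offcut: Bystander: purple offcut, 70 x 45 x 30 mm; origin in its underside. Leave it alone.
- tape: Bystander: roll of blue tape, 90 mm in diameter, 24 mm high; origin in its underside. Leave it alone.
Mind the look-alikes: they are no part of the job. Of the things that look like the cover, the middle-sized one is meant.

How it is judged:
On the way, in this order (a step that is already met when the one before it is completed fails the run):
1. the pry bar, touching the cover, has raised the cover's centre by more than 3 mm (contact force between bar and cover above 0.2 N and z of cover in the frame of box above 0.093 m).
2. the cover lies released in the tray and every leg lies released in a cradle of the rack, the button not yet pressed (x of cover in the frame of tray between -0.05 and 0.05 m and y of cover in the frame of tray between -0.05 and 0.05 m and z of cover in the frame of tray below 0.014 m and angle between cover's own z axis and vertical below 0.12 rad and linear speed of each of cover, leg1, leg2, leg3, leg4 below 0.05 m/s and contact force between each of cover, leg1, leg2, leg3, leg4 and the fingers below 0.05 N and angle between the z axis of each of leg1, leg2, leg3, leg4 and the x axis of rack, either way round below 0.12 rad and x of leg1_mid in the frame of rack between -0.025 and 0.025 m and z of leg1_mid in the frame of rack between 0.05 and 0.064 m and (y of leg1_mid in the frame of rack between -0.109 and -0.089 m or y of leg1_mid in the frame of rack between -0.043 and -0.023 m or y of leg1_mid in the frame of rack between 0.023 and 0.043 m or y of leg1_mid in the frame of rack between 0.089 and 0.109 m) and x of leg2_mid in the frame of rack between -0.025 and 0.025 m and z of leg2_mid in the frame of rack between 0.05 and 0.064 m and (y of leg2_mid in the frame of rack between -0.109 and -0.089 m or y of leg2_mid in the frame of rack between -0.043 and -0.023 m or y of leg2_mid in the frame of rack between 0.023 and 0.043 m or y of leg2_mid in the frame of rack between 0.089 and 0.109 m) and x of leg3_mid in the frame of rack between -0.025 and 0.025 m and z of leg3_mid in the frame of rack between 0.05 and 0.064 m and (y of leg3_mid in the frame of rack between -0.109 and -0.089 m or y of leg3_mid in the frame of rack between -0.043 and -0.023 m or y of leg3_mid in the frame of rack between 0.023 and 0.043 m or y of leg3_mid in the frame of rack between 0.089 and 0.109 m) and x of leg4_mid in the frame of rack between -0.025 and 0.025 m and z of leg4_mid in the frame of rack between 0.05 and 0.064 m and (y of leg4_mid in the frame of rack between -0.109 and -0.089 m or y of leg4_mid in the frame of rack between -0.043 and -0.023 m or y of leg4_mid in the frame of rack between 0.023 and 0.043 m or y of leg4_mid in the frame of rack between 0.089 and 0.109 m)), for 0.2 s.
3. the start button is pressed down by at least 6 of its 8 mm (value of joint start above 0.006 m), for 0.1 s.
At the end, for the whole second after the job is handed in: Cover flat (7 deg) in the tray, centre within 50 mm of its centre along each tray axis; bar lying on the mat, its origin over it; each present leg lying in a cradle, centre within 25 mm along x, 10 along y of the cradle's, within 7 deg of rack x; button at least 6 mm down; all at rest and released (all of step 2 and x of bar in the frame of mat between -0.055 and 0.055 m and y of bar in the frame of mat between -0.115 and 0.115 m and height (world z) of bar below 0.025 m and linear speed of bar below 0.05 m/s and value of joint start above 0.006 m); the robot touches nothing.
It fails at once if a bystander (bottle, tin, bowl, hammer, offcut or tape) is moved more than 5 cm (distance of any of glue, tin, bowl, mallet, offcut, tape from where it was at the start of the episode above 0.05 m).
Of leg1, leg2, leg3, leg4 only 2 to 4 are there at a start; the rules pass over those that are not, and their reading is None.
At some moment in a run one of leg1, leg2, leg3, leg4, bar may be knocked a few centimetres aside while the robot is not near it.
Once in a run the grip may slacken for a moment while it holds something.
It also fails if it takes over 210 s, if anything falls off the work surface, if the arm or the gripper's body presses on something with over 40 N, if the wrist force passes 120 N, or if a joint passes its speed limit or range.

## Working session

There is one attempt and no reset: what is moved stays moved. The work goes in short steps, Python scripts to look and compute and a tool call to move; the robot and the scene stay as the last step left them, time stands still between calls to the robot, and variables do not carry over. Pictures are saved under pics/ and viewed, and the job is handed in when it is done.

Besides the shell and the picture viewer there is one more tool, called after "Call:" as name([rows], argument=value, ...), one row to a line, values as JSON. play_rows: Moves the arm, as the interface text tells. Its arguments: {"type":"object","properties":{"rows":{"type":"array","items":{"type":"array","items":{"type":"number"}}}},"required":["rows"]}

```bash
ls; mkdir -p pics
cat > h.py <<'E'
import numpy as np, cv2
from cell import env, get_image, cut_out
def f(im): return im["pixels"].shape[0]/2/np.tan(np.radians(im["fov_y"])/2)
def pts(im, uv, d=None):
    uv=np.atleast_2d(uv).astype(float)
    if d is None: d=im["depth"][uv[:,1].astype(int),uv[:,0].astype(int)]
    F=f(im); x=(uv[:,0]-im["cx"])/F*d; y=-(uv[:,1]-im["cy"])/F*d
    P=np.c_[x,y,-d,np.ones(len(uv))]
    return (P@np.array(im["world_from_camera"]).T)[:,:3]
def proj(im,P):
    P=np.atleast_2d(P); C=np.linalg.inv(np.array(im["world_from_camera"]))
    q=np.c_[P,np.ones(len(P))]@C.T; F=f(im)
    return np.c_[im["cx"]+F*q[:,0]/-q[:,2], im["cy"]-F*q[:,1]/-q[:,2]]
def mp(im,mask):
    v,u=np.nonzero(mask&(im["depth"]>0)); return pts(im,np.c_[u,v])
def allp(im):
    v,u=np.mgrid[0:420,0:560]; return pts(im,np.c_[u.ravel(),v.ravel()]).reshape(420,560,3)
E
python3 - <<'E'
from h import *
for n in ("side","top"):
    im=get_image(n); cv2.imwrite(f"pics/{n}0.png",im["pixels"])
    print(n,[k for k in im],im["fov_y"],im["cx"],im["cy"],np.round(im["world_from_camera"],3).tolist())
print({k:(np.round(v,3).tolist() if not isinstance(v,str) else v) for k,v in env.get_state().items()}, env.hold_point_z)
E
```

```text
pics
side ['pixels', 'depth', 'fov_y', 'cx', 'cy', 'world_from_camera'] 43.59669205310855 286.7516248712994 203.31025493524325 [[0.998, 0.048, -0.036, 0.458], [-0.059, 0.712, -0.699, -1.176], [-0.008, 0.7, 0.714, 1.301], [0.0, 0.0, 0.0, 1.0]]
top ['pixels', 'depth', 'fov_y', 'cx', 'cy', 'world_from_camera'] 56.83534101795569 278.15719534981463 213.22463562653962 [[-0.02, 0.996, -0.09, 0.456], [-0.999, -0.023, -0.03, -0.026], [-0.032, 0.089, 0.995, 1.125], [0.0, 0.0, 0.0, 1.0]]
{'time': 0.1, 'qpos': [-1.308, 0.576, 0.025, 1.438, -0.015, 1.129, -0.057], 'dq': [0.0, -0.002, -0.001, -0.001, 0.001, 0.002, 0.001], 'effort': [0.006, -76.73, 2.258, -28.66, 0.016, 0.009, 0.0], 'ee_pos': [0.229, 0.634, 0.231], 'ee_rot': [0.0, 0.819, 0.574, -0.001], 'wrist_force': [-0.201, 1.062, 0.101], 'moment': [-0.008, 0.016, 0.019], 'gripper_width': 1.001} 0.0187
```

View pics/side0.png

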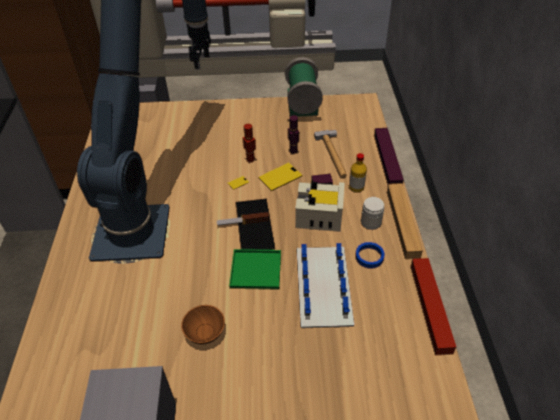

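View pics/top0.png

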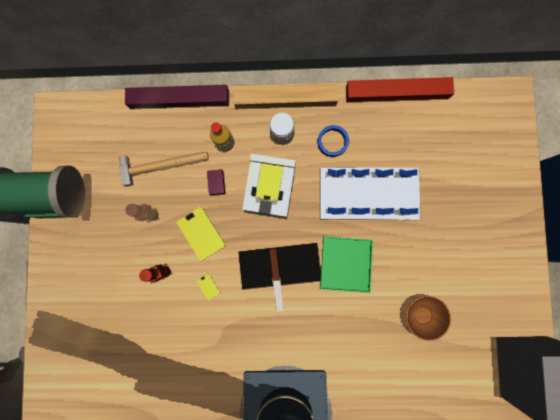

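Run:
```python
from h import *
for n in ("side","top"):
    im=get_image(n)
    for k in "box cover start bar mat tray rack leg1 leg2 leg3 leg4 glue tin bowl mallet offcut tape".split():
        for r in cut_out(n,k):
            m=np.array(r["mask"]); 
            if r["p"]<.2 or m.sum()<20: continue
            P=mp(im,m); print(n,k,round(r["p"],2),np.round(r["xy"]),m.sum(),"med",np.round(np.median(P,0),3),"p5",np.round(np.percentile(P,3,axis=0),3),"p95",np.round(np.percentile(P,97,axis=0),3))
```

```text
side box 0.85 [317. 211.] 1729 med [ 0.615 -0.022  0.088] p5 [ 0.551 -0.043  0.008] p95 [0.692 0.076 0.115]
side cover 0.84 [325. 198.] 333 med [0.641 0.029 0.096] p5 [ 0.597 -0.004  0.091] p95 [0.68  0.058 0.103]
side cover 0.63 [280. 177.] 637 med [0.504 0.229 0.008] p5 [0.444 0.174 0.001] p95 [0.568 0.285 0.014]
side cover 0.51 [238. 183.] 157 med [0.353 0.212 0.005] p5 [ 0.321  0.186 -0.002] p95 [0.382 0.239 0.01 ]
side start 0.74 [293. 135.] 384 med [0.562 0.362 0.092] p5 [0.545 0.351 0.003] p95 [0.581 0.481 0.162]
side bar 0.72 [249. 218.] 420 med [0.388 0.013 0.021] p5 [0.295 0.002 0.001] p95 [0.452 0.043 0.036]
side bar 0.46 [252. 269.] 1928 med [ 0.408 -0.183  0.006] p5 [ 0.338 -0.254 -0.   ] p95 [ 0.48  -0.115  0.019]
side mat 0.82 [252. 229.] 1380 med [ 0.41  -0.014  0.004] p5 [ 0.354 -0.095 -0.002] p95 [0.464 0.116 0.011]
side tray 0.63 [253. 269.] 1896 med [ 0.408 -0.183  0.006] p5 [ 0.338 -0.254 -0.   ] p95 [ 0.479 -0.115  0.019]
side rack 0.7 [323. 289.] 4083 med [ 0.61  -0.278  0.014] p5 [ 0.54  -0.396  0.007] p95 [ 0.68  -0.129  0.054]
side rack 0.42 [321. 210.] 1661
[... 4801 characters left out ...]
ed [0.611 0.029 0.095] p5 [ 0.547 -0.034  0.049] p95 [0.696 0.09  0.12 ]
top mallet 0.59 [152. 164.] 915 med [0.705 0.376 0.024] p5 [0.656 0.219 0.014] p95 [0.732 0.463 0.029]
top offcut 0.87 [211. 179.] 405 med [0.648 0.187 0.03 ] p5 [0.615 0.164 0.005] p95 [0.681 0.21  0.034]
top offcut 0.59 [151. 163.] 997 med [0.706 0.373 0.024] p5 [0.654 0.219 0.011] p95 [0.734 0.463 0.029]
top tape 0.83 [326. 134.] 458 med [ 0.771 -0.151  0.022] p5 [ 0.721 -0.196 -0.002] p95 [ 0.806 -0.113  0.027]
top tape 0.51 [151. 272.] 408 med [0.398 0.327 0.11 ] p5 [0.379 0.315 0.001] p95 [0.416 0.363 0.162]
top tape 0.34 [286. 266.] 2835 med [ 0.406 -0.003  0.003] p5 [ 0.352 -0.101 -0.001] p95 [0.459 0.115 0.007]
```

```bash
cat > m.py <<'E'
from h import *
def rect(P): 
    r=cv2.minAreaRect((P[:,:2]*1000).astype(np.float32)); return np.round(r[0],1),np.round(r[1],1),round(r[2],2)
T=get_image("top");S=get_image("side")
A=allp(T);B=allp(S)
cv2.imwrite("pics/ctop.png",cv2.resize(T["pixels"][110:320,110:430],None,fx=2.5,fy=2.5,interpolation=cv2.INTER_CUBIC))
cv2.imwrite("pics/cside.png",cv2.resize(S["pixels"][110:330,210:410],None,fx=2.7,fy=2.7,interpolation=cv2.INTER_CUBIC))
def box(Q,x0,x1,y0,y1,z0,z1):
    P=Q.reshape(-1,3); return P[(P[:,0]>x0)&(P[:,0]<x1)&(P[:,1]>y0)&(P[:,1]<y1)&(P[:,2]>z0)&(P[:,2]<z1)]
if __name__=="__main__":
  for n,Q in (("top",A),("side",B)):
    print(n,"box",rect(box(Q,.5,.74,-.08,.11,.085,.13)))
    print(n,"box low",rect(box(Q,.5,.74,-.08,.11,.088,.102)))
    w=box(Q,.5,.74,-.08,.11,.104,.118); print(n,"wall+posts",len(w))
    w=w[w[:,0]>.66]; print(n,"wall",rect(w))
    print(n,"posts",rect(box(Q,.5,.66,-.08,.11,.1175,.13)))
    print(n,"rack",rect(box(Q,.5,.72,-.45,-.1,.008,.02)),"lips",rect(box(Q,.5,.72,-.45,-.1,.045,.06)))
    print(n,"tray",rect(box(Q,.3,.5,-.28,-.1,.011,.02)))
    print(n,"handle",rect(box(Q,.25,.48,-.05,.08,.025,.036)),"bar",rect(box(Q,.25,.47,-.05,.08,.014,.036)))
    print(n,"leg",rect(box(Q,.5,.6,.32,.42,.153,.17)),rect(box(Q,.35,.45,.29,.37,.153,.17)))
    print(n,"legblock",rect(box(Q,.5,.6,.32,.42,.1,.11)),rect(box(Q,.35,.45,.29,.37,.1,.11)))
  c=cut_out("top","cover")[0]; print("cover",rect(mp(T,c["mask"])))
E
python3 m.py
```

```text
top box (array([624.6,  28.9]), array([120.4, 151. ]), 79.57)
top box low (array([622.2,  29.4]), array([120.4, 145.8]), 79.79)
top wall+posts 345
top wall (array([689.7,  16.9]), array([119.6,  18.9]), 79.95)
top posts (array([600.3,  33.3]), array([82.6, 22. ]), 80.6)
top rack (array([ 623.4, -255.8]), array([285. , 183.4]), 87.05) lips (array([ 608.8, -256.3]), array([247.5, 124.5]), 88.38)
top tray (array([ 406.8, -183.4]), array([140.5, 149.9]), 84.96)
top handle (array([409.9,  20.5]), array([90.4, 20.3]), 6.09) bar (array([368.2,  16.1]), array([174.2,  20.6]), 5.59)
top leg (array([560.2, 374.3]), array([29.5, 30.4]), 13.56) (array([395.8, 336.3]), array([29.8, 29.8]), 87.63)
top legblock (array([560.5, 373.7]), array([36.2, 34.4]), 12.0) (array([395.7, 337. ]), array([36.5, 36. ]), 30.07)
side box (array([626.2,  25.6]), array([133.8, 149.5]), 79.69)
side box low (array([625.2,  25.7]), array([133.8, 147.3]), 79.69)
side wall+posts 204
side wall (array([689.3,  17.1]), array([125.4,  22.8]), 82.25)
side posts (array([602.5,  30. ]), array([92. , 21.7]), 79.66)
side rack (array([ 610.8, -277.8]), array([334.7, 215.1]), 89.72) lips (array([ 610.6, -257.2]), array([247.6, 123.7]), 88.01)
side tray (array([ 408.7, -188.3]), array([156.6, 150.6]), 84.48)
side handle (array([372.3,  15.1]), array([170.5,  29.9]), 5.06) bar (array([370.4,  14.9]), array([174.5,  29.9]), 5.06)
side leg (array([563. , 370.3]), array([36. , 31.4]), 61.17) (array([397. , 333.4]), array([28.4, 31.2]), 74.54)
side legblock (array([562. , 371.5]), array([32.9, 37.2]), 16.9) (array([399.2, 335. ]), array([38.4, 37.9]), 33.76)
cover (array([502.6, 233.8]), array([135.9,  86. ]), 31.69)
```

View pics/ctop.png

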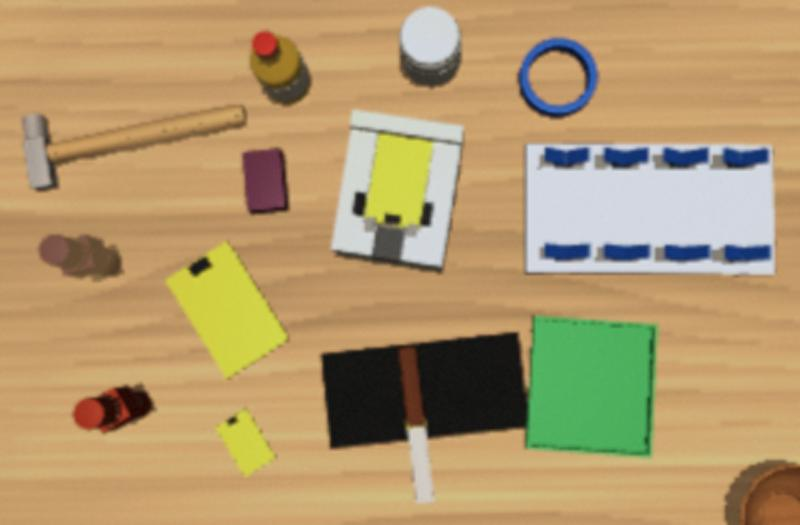

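View pics/cside.png

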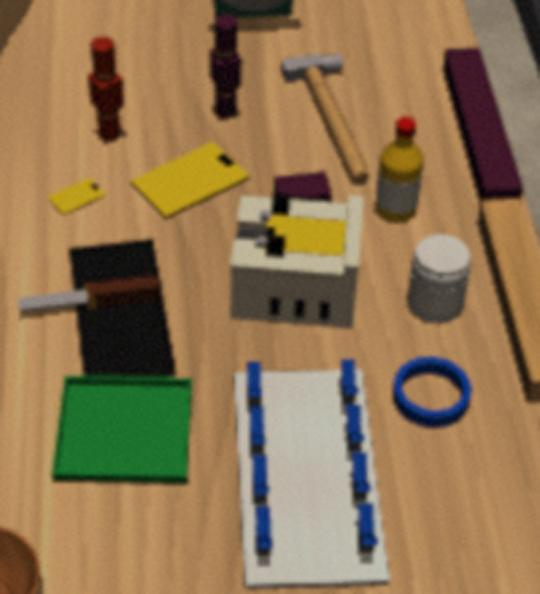

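Call:
play_rows([
  [60, 30, -60, 0, 0.1],
  [60, 60, -120, 0, 0.2],
  [60, 90, -180, 0, 0.3],
  [60, 120, -240, 0, 0.4],
  [60, 150, -310, 0, 0.45],
  [60, 170, -370, 0, 0.45],
  [60, 180, -430, 0, 0.45],
  [60, 190, -490, 0, 0.45],
  [60, 196, -550, 0, 0.45],
  [60, 201, -612, -60, 0.45],
])

```text
time: 3.3
ee_pos: [0.4289, 0.0576, 0.1979]
ee_rot: [0.002, 0.67, 0.742, 0.002]
wrist_force: [0.2, -0.0, -1.2]
gripper_width: 0.701
```

Call:
play_rows([
  [60, 0, 0, 0, 0],
  [60, 0, 0, 0, 0],
  [60, 0, 0, -20, 0],
  [60, 0, 0, -40, 0],
  [60, 0, 0, -60, 0],
  [60, 0, 0, -60, 0],
  [60, 0, 0, -60, 0],
  [60, 0, 0, -60, 0],
  [60, 0, 0, -60, 0],
  [60, 0, 0, -60, 0],
])

```text
time: 4.55
ee_pos: [0.427, 0.0596, 0.1366]
ee_rot: [0.0, 0.67, 0.743, 0.0]
wrist_force: [0.8, 0.1, 0.3]
gripper_width: 0.705
```

Run:
```python
from h import *
s=env.get_state(); print(s["time"],np.round(s["ee_pos"],4),np.round(s["ee_rot"],3),np.round(s["qpos"],3),np.round(s["wrist_force"],2))
T=get_image("top");S=get_image("side")
cv2.imwrite("pics/s1.png",np.hstack([S["pixels"][100:330,150:430],T["pixels"][150:380,150:430]]))
```

```text
4.55 [0.427  0.0596 0.1366] [0.    0.67  0.743 0.   ] [-0.283  0.354  0.047  2.176 -0.029  0.611  1.459] [0.76 0.14 0.3 ]
```

View pics/s1.png

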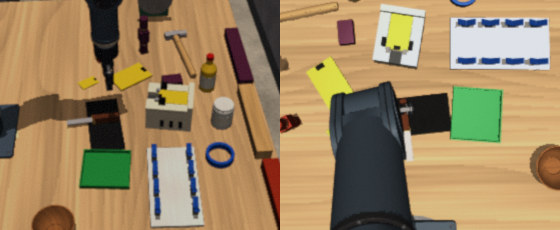

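Call:
play_rows([
  [60, 3, -20, 0, 0],
  [60, 3, -37, -10, 0],
  [60, 3, -37, -40, 0],
  [60, 3, -37, -80, 0],
  [60, 3, -37, -110, 0],
  [60, 3, -37, -125, 0],
  [60, 3, -37, -130, 0],
  [60, 3, -37, -130, 0],
  [60, 3, -37, -130, 0],
  [60, 3, -37, -130, 0],
])

```text
time: 5.9
ee_pos: [0.4303, 0.0227, 0.0069]
ee_rot: [0.0, 0.67, 0.743, 0.0]
wrist_force: [-0.7, -0.0, -0.5]
gripper_width: 0.701
```

Run:
```python
from h import *
s=env.get_state(); print(s["time"],np.round(s["ee_pos"],4),np.round(s["wrist_force"],2))
S=get_image("side")
cv2.imwrite("pics/s2.png",cv2.resize(S["pixels"][140:270,190:320],None,fx=4,fy=4,interpolation=cv2.INTER_CUBIC))
```

```text
5.9 [0.4303 0.0227 0.0069] [-0.67 -0.05 -0.51]
```

View pics/s2.png

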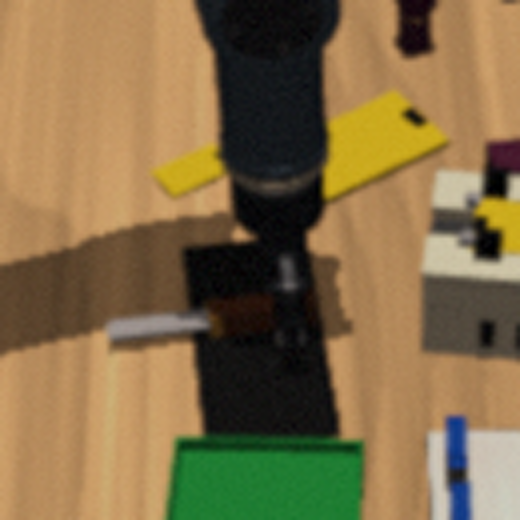

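Call:
play_rows([
  [5, 0, 0, 0, 0],
  [5, 0, 0, 0, 0],
  [5, 0, 0, 0, 0],
  [5, 0, 0, 0, 0],
  [5, 0, 0, 0, 0],
  [5, 0, 0, 0, 0],
  [5, 0, 0, 0, 0],
  [5, 0, 0, 0, 0],
  [5, 0, 0, 10, 0],
  [5, 0, 0, 20, 0],
])

```text
time: 7.2
ee_pos: [0.4298, 0.0226, 0.0269]
ee_rot: [-0.0, 0.67, 0.743, -0.0]
wrist_force: [-0.6, 0.6, -0.9]
gripper_width: 0.222
```

Call:
play_rows([
  [5, 0, 0, 30, 0],
  [5, 0, 0, 60, 0],
  [5, 0, 0, 90, 0],
  [5, 0, 0, 120, 0],
  [5, 0, 0, 125, 0],
  [5, 0, 0, 125, 0],
  [5, 0, 0, 125, 0],
  [5, 0, 0, 125, 0],
  [5, 0, 0, 125, 0],
  [5, 0, 0, 125, 0],
])

```text
time: 8.45
ee_pos: [0.4298, 0.0226, 0.151]
ee_rot: [-0.0, 0.67, 0.743, -0.0]
wrist_force: [-0.7, 0.1, -1.4]
gripper_width: 0.219
```

Run:
```python
from h import *
s=env.get_state(); print(s["time"],np.round(s["ee_pos"],4),np.round(s["wrist_force"],2))
S=get_image("side");B=allp(S)
P=B.reshape(-1,3)
Q=P[(P[:,0]>.25)&(P[:,0]<.385)&(abs(P[:,1]-.02)<.03)&(P[:,2]>.08)&(P[:,2]<.22)]
for x in (.27,.28,.29,.3,.31,.33,.35,.37): 
    q=Q[abs(Q[:,0]-x)<.006]; print(x,len(q),np.round(np.median(q,0),3) if len(q) else "")
cv2.imwrite("pics/s3.png",cv2.resize(S["pixels"][100:230,190:320],None,fx=4,fy=4,interpolation=cv2.INTER_CUBIC))
```

```text
8.45 [0.4298 0.0226 0.151 ] [-0.65  0.13 -1.44]
0.27 0 
0.28 3 [0.286 0.012 0.161]
0.29 22 [0.289 0.008 0.164]
0.3 20 [0.3   0.007 0.164]
0.31 22 [0.311 0.007 0.164]
0.33 20 [0.331 0.008 0.165]
0.35 20 [0.349 0.012 0.164]
0.37 32 [0.371 0.008 0.167]
```

View pics/s3.png

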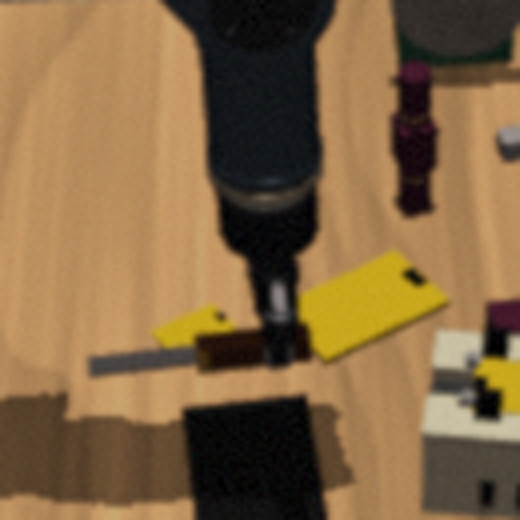

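Call:
play_rows([
  [5, 10, 0, 20, -0.17],
  [5, 10, 0, 20, -0.34],
  [5, 10, 0, 20, -0.51],
  [5, 10, 0, 20, -0.68],
  [5, 10, 0, 20, -0.85],
  [5, 10, 0, 20, -1.02],
  [5, 10, 0, 20, -1.19],
  [5, 10, 0, 20, -1.36],
  [5, 10, 0, 20, -1.53],
  [5, 10, 0, 20, -1.7],
])

```text
time: 9.75
ee_pos: [0.4399, 0.0227, 0.1713]
ee_rot: [-0.0, 1.0, -0.016, -0.0]
wrist_force: [0.1, 0.1, -1.8]
gripper_width: 0.222
```

Call:
play_rows([
  [5, 0, 10, 0, -0.17],
  [5, 0, 20, 0, -0.34],
  [5, 0, 30, 0, -0.51],
  [5, 0, 41, 0, -0.68],
  [5, 0, 41, 0, -0.85],
  [5, 0, 41, 0, -1.02],
  [5, 0, 41, 0, -1.19],
  [5, 0, 41, 0, -1.36],
  [5, 0, 41, 0, -1.53],
  [5, 0, 41, 0, -1.7],
])

```text
time: 11.0
ee_pos: [0.4398, 0.0638, 0.1713]
ee_rot: [0.0, -0.648, 0.761, 0.0]
wrist_force: [0.5, -0.5, -2.1]
gripper_width: 0.217
```

```bash
cat > st.py <<'E'
from h import *
s=env.get_state()
w,x,y,z=s["ee_rot"]
print(s["time"],np.round(np.array(s["ee_pos"])*1000,1),"jaw deg",round(np.degrees(np.arctan2(2*(x*y+w*z),1-2*(y*y+z*z))),2),"q",np.round(s["qpos"],2),"F",np.round(s["wrist_force"],1),"M",np.round(s["moment"],2),"w",round(s["gripper_width"],3))
E
python3 st.py
python3 - <<'E'
from h import *
T=get_image("top");P=allp(T).reshape(-1,3)
Q=P[(P[:,0]>.5)&(P[:,0]<.62)&(abs(P[:,1]-.04)<.05)&(P[:,2]>.165)&(P[:,2]<.2)]
print(len(Q),cv2.minAreaRect((Q[:,:2]*1000).astype(np.float32)),np.median(Q,0))
cv2.imwrite("pics/s4.png",cv2.resize(T["pixels"][150:280,200:330],None,fx=4,fy=4,interpolation=cv2.INTER_CUBIC))
E
```

```text
11.0 [439.8  63.8 171.3] jaw deg -99.19 q [-0.94  0.51  1.04  2.12 -0.6   0.84 -1.27] F [ 0.5 -0.5 -2.1] M [-0.01  0.05  0.02] w 0.217
292 ((541.7327270507812, 45.44533157348633), (20.32453155517578, 86.45307159423828), 80.52275848388672) [0.54217817 0.04503319 0.18369547]
```

View pics/s4.png

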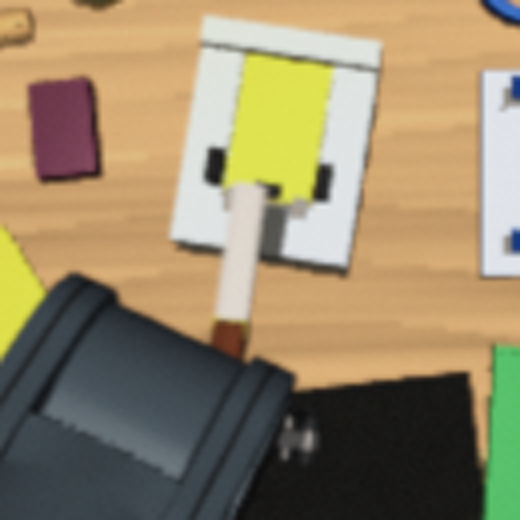

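Call:
play_rows([
  [5, -4, 0, 0, -0.018],
  [5, -4, 0, -20, -0.018],
  [5, -4, 0, -40, -0.018],
  [5, -4, 0, -60, -0.018],
  [5, -4, 0, -75, -0.018],
  [5, -4, 0, -85, -0.018],
  [5, -4, 0, -92, -0.018],
  [5, -4, 0, -96, -0.018],
  [5, -4, 0, -96, -0.018],
  [5, -4, 0, -96, -0.018],
])

```text
time: 12.3
ee_pos: [0.4361, 0.0637, 0.0755]
ee_rot: [0.0, -0.643, 0.766, -0.0]
wrist_force: [0.1, -1.0, -2.2]
gripper_width: 0.221
```

```bash
python3 st.py
python3 - <<'E'
from h import *
T=get_image("top");S=get_image("side")
for n,I in (("t",T),("s",S)):
    P=allp(I).reshape(-1,3)
    Q=P[(P[:,0]>.49)&(P[:,0]<.6)&(abs(P[:,1]-.04)<.03)&(P[:,2]>.083)&(P[:,2]<.092)]
    for x in (.5,.51,.52,.53,.54,.55,.56,.57,.58): 
        q=Q[abs(Q[:,0]-x)<.005]; print(n,x,len(q),np.round(np.median(q,0),4) if len(q) else "")
a=cv2.resize(T["pixels"][150:280,200:330],None,fx=3,fy=3,interpolation=cv2.INTER_CUBIC)
b=cv2.resize(S["pixels"][140:270,240:370],None,fx=3,fy=3,interpolation=cv2.INTER_CUBIC)
cv2.imwrite("pics/s5.png",np.hstack([a,b]))
E
```

```text
12.3 [436.1  63.7  75.5] jaw deg -99.91 q [-0.78  0.62  0.81  2.24 -0.83  0.61 -1.09] F [ 0.1 -1.  -2.2] M [0.07 0.06 0.01] w 0.221
t 0.5 19 [0.5002 0.0495 0.0882]
t 0.51 28 [0.5105 0.0494 0.0883]
t 0.52 29 [0.5188 0.0467 0.0877]
t 0.53 31 [0.5318 0.0465 0.0882]
t 0.54 21 [0.5402 0.0436 0.0885]
t 0.55 32 [0.5484 0.0423 0.0879]
t 0.56 37 [0.5594 0.0406 0.0879]
t 0.57 27 [0.5699 0.0378 0.088 ]
t 0.58 22 [0.5777 0.0405 0.0875]
s 0.5 10 [0.5016 0.0457 0.0884]
s 0.51 13 [0.511  0.0466 0.0885]
s 0.52 12 [0.5211 0.047  0.0885]
s 0.53 14 [0.531  0.045  0.0886]
s 0.54 17 [0.5403 0.0412 0.089 ]
s 0.55 13 [0.5508 0.0424 0.0874]
s 0.56 16 [0.5605 0.0437 0.0878]
s 0.57 17 [0.57   0.0435 0.0889]
s 0.58 10 [0.5801 0.047  0.0906]
```

View pics/s5.png

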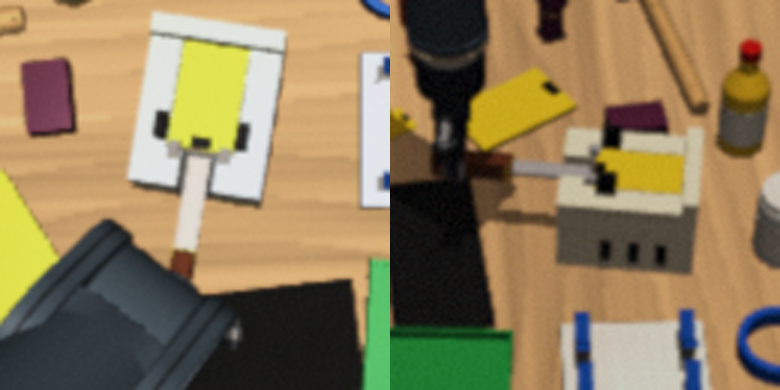

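Call:
play_rows([
  [5, 0, 0, -1.5, 0],
  [5, 4, -0.7, -1.5, 0],
  [5, 8, -1.4, -1.5, 0],
  [5, 12, -2.2, -1.5, 0],
  [5, 16, -2.9, -1.5, 0],
  [5, 20, -3.6, -1.5, 0],
  [5, 23.6, -4.3, -1.5, 0],
  [5, 23.6, -4.3, -1.5, 0],
  [5, 23.6, -4.3, -1.5, 0],
  [5, 23.6, -4.3, -1.5, 0],
])

```text
time: 13.65
ee_pos: [0.4594, 0.0594, 0.0738]
ee_rot: [-0.0, -0.643, 0.766, 0.0]
wrist_force: [0.5, -0.4, -1.7]
gripper_width: 0.228
```

```bash
cat > v.py <<'E'
import sys
from h import *
n=sys.argv[1]; c=list(map(int,sys.argv[2:])) or [140,270,240,370]
T=get_image("top");S=get_image("side")
a=cv2.resize(T["pixels"][150:280,200:330],None,fx=3,fy=3,interpolation=cv2.INTER_CUBIC)
b=cv2.resize(S["pixels"][c[0]:c[1],c[2]:c[3]],(390,390),interpolation=cv2.INTER_CUBIC)
cv2.imwrite(f"pics/{n}.png",np.hstack([a,b]))
for k,I in (("t",T),("s",S)):
    P=allp(I).reshape(-1,3); o=np.array([.6335,.0273,0]); c,s=np.cos(-.1815),np.sin(-.1815)
    L=(P-o)@np.array([[c,-s,0],[s,c,0],[0,0,1]])
    r=[]
    for x in np.arange(-.2,.065,.01):
        q=L[(abs(L[:,0]-x)<.004)&(abs(L[:,1])<.007)&(L[:,2]<.2)]
        if len(q): r.append((round(x*1000),round(np.median(q[:,2])*1000,1)))
    print(k,r)
E
python3 st.py; python3 v.py s6
```

```text
13.65 [459.4  59.4  73.8] jaw deg -99.92 q [-0.75  0.65  0.81  2.18 -0.82  0.65 -1.09] F [ 0.5 -0.4 -1.7] M [ 0.01  0.03 -0.06] w 0.228
t [(-130, np.float64(95.7)), (-120, np.float64(97.6)), (-110, np.float64(86.8)), (-100, np.float64(86.2)), (-90, np.float64(86.4)), (-80, np.float64(86.0)), (-70, np.float64(85.4)), (-60, np.float64(86.8)), (-50, np.float64(87.5)), (-40, np.float64(95.8)), (-30, np.float64(95.9)), (-20, np.float64(95.3)), (-10, np.float64(95.1)), (0, np.float64(94.3)), (10, np.float64(94.7)), (20, np.float64(95.6)), (30, np.float64(95.2)), (40, np.float64(95.9)), (50, np.float64(107.6)), (60, np.float64(109.9))]
s [(-200, np.float64(9.1)), (-190, np.float64(5.3)), (-180, np.float64(2.1)), (-170, np.float64(1.7)), (-160, np.float64(84.7)), (-150, np.float64(96.2)), (-140, np.float64(8.4)), (-130, np.float64(95.0)), (-120, np.float64(96.9)), (-110, np.float64(78.0)), (-100, np.float64(44.6)), (-90, np.float64(84.6)), (-80, np.float64(86.6)), (-70, np.float64(87.1)), (-60, np.float64(85.4)), (-50, np.float64(89.1)), (-40, np.float64(95.7)), (-30, np.float64(96.5)), (-20, np.float64(99.2)), (-10, np.float64(97.2)), (0, np.float64(96.6)), (10, np.float64(96.1)), (20, np.float64(93.0)), (30, np.float64(94.7)), (40, np.float64(96.4)), (50, np.float64(98.3)), (60, np.float64(113.6))]
```

View pics/s6.png

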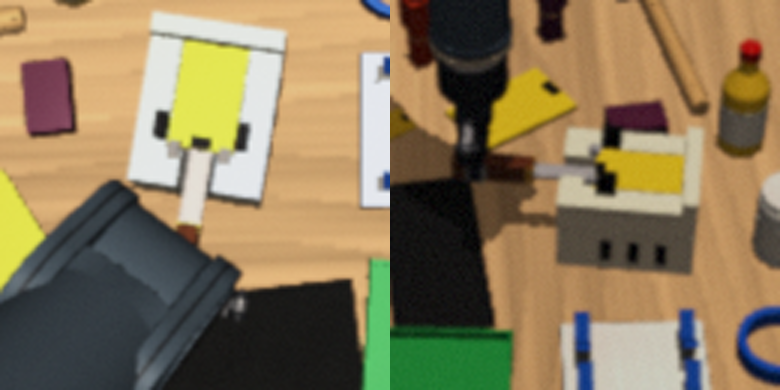

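Call:
play_rows([
  [5, 0, 0, -3, 0],
  [5, 0, 0, -6, 0],
  [5, 0, 0, -9, 0],
  [5, 0, 0, -12, 0],
  [5, 0, 0, -14, 0],
  [5, 0, 0, -16, 0],
  [5, 0, 0, -18, 0],
  [5, 0, 0, -20, 0],
  [5, 0, 0, -20, 0],
  [5, 0, 0, -20, 0],
])

```text
time: 15.0
ee_pos: [0.4595, 0.0591, 0.0542]
ee_rot: [0.0, -0.643, 0.766, 0.0]
wrist_force: [-4.4, 0.4, 11.7]
gripper_width: 0.221
```

```bash
python3 st.py; python3 v.py s7
```

```text
15.0 [459.5  59.1  54.2] jaw deg -99.96 q [-0.71  0.68  0.76  2.2  -0.87  0.6  -1.05] F [-4.4  0.4 11.7] M [-0.03  0.32 -0.08] w 0.221
t [(-130, np.float64(86.5)), (-120, np.float64(89.9)), (-110, np.float64(80.4)), (-100, np.float64(81.3)), (-90, np.float64(83.6)), (-80, np.float64(85.7)), (-70, np.float64(86.3)), (-60, np.float64(88.9)), (-50, np.float64(92.5)), (-40, np.float64(98.1)), (-30, np.float64(100.3)), (-20, np.float64(101.5)), (-10, np.float64(104.2)), (0, np.float64(106.1)), (10, np.float64(107.3)), (20, np.float64(110.8)), (30, np.float64(111.9)), (40, np.float64(113.3)), (50, np.float64(110.5)), (60, np.float64(110.3))]
s [(-200, np.float64(6.4)), (-190, np.float64(4.8)), (-180, np.float64(2.2)), (-170, np.float64(3.1)), (-160, np.float64(81.0)), (-150, np.float64(43.1)), (-140, np.float64(86.7)), (-130, np.float64(85.8)), (-120, np.float64(39.0)), (-110, np.float64(75.2)), (-100, np.float64(40.8)), (-90, np.float64(82.4)), (-80, np.float64(86.7)), (-70, np.float64(87.8)), (-60, np.float64(90.6)), (-50, np.float64(89.6)), (-40, np.float64(99.8)), (-30, np.float64(102.1)), (-20, np.float64(100.4)), (-10, np.float64(103.2)), (0, np.float64(108.3)), (10, np.float64(107.3)), (20, np.float64(111.6)), (30, np.float64(110.4)), (40, np.float64(115.2)), (50, np.float64(113.2)), (60, np.float64(110.5))]
```

View pics/s7.png

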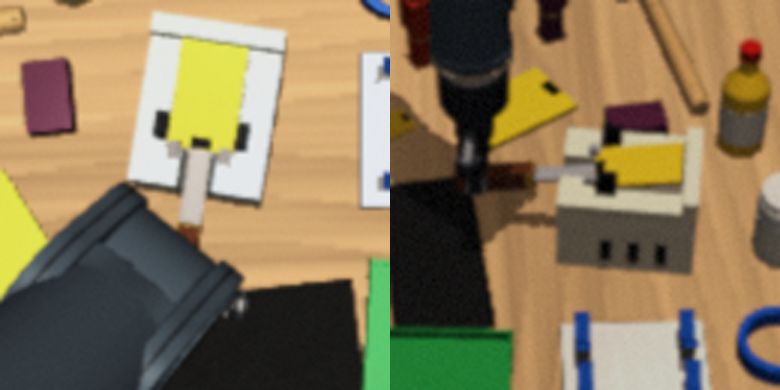

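Call:
play_rows([
  [5, 0, 0, 5, 0],
  [5, 0, 0, 10, 0],
  [5, 0, 0, 15, 0],
  [5, 0, 0, 20, 0],
  [5, 0, 0, 20, 0],
  [5, -6, 1, 20, 0],
  [5, -12, 2.2, 20, 0],
  [5, -18, 3.3, 20, 0],
  [5, -24, 4.3, 20, 0],
  [5, -24, 4.3, 20, 0],
])

```text
time: 16.35
ee_pos: [0.4349, 0.0638, 0.0738]
ee_rot: [-0.0, -0.643, 0.766, 0.0]
wrist_force: [0.5, 0.1, -2.1]
gripper_width: 0.223
```

```bash
python3 st.py; python3 v.py s8
python3 - <<'E'
from h import *
# axis profile in image space at top cam
for t in range(1):
    T=get_image("top")
    o=np.array([633.5,27.3]);a=-.1815;u=np.array([np.cos(a),np.sin(a)]);n=np.array([-u[1],u[0]])
    r=[]
    # rectified view at z=95: 1mm = 5px
    G=np.zeros((300,600,2),np.float32)
    xs=np.arange(600)/5-110; ys=np.arange(300)/5-30
    for j,y in enumerate(ys):
        W=o+np.outer(xs,u)+y*n
        G[j]=proj(T,np.c_[W/1000,np.full(600,.095)])
    R=cv2.remap(T["pixels"],G[...,0],G[...,1],cv2.INTER_CUBIC)
    for x in range(-110,10,10): cv2.line(R,((x+110)*5,0),((x+110)*5,8),(0,0,255),1)
    cv2.imwrite("pics/rect.png",R)
E
```

```text
16.35 [434.9  63.8  73.8] jaw deg -99.92 q [-0.77  0.63  0.81  2.24 -0.83  0.61 -1.08] F [ 0.5  0.1 -2.1] M [0.   0.07 0.08] w 0.223
t [(-170, np.float64(-2.5)), (-160, np.float64(100.3)), (-150, np.float64(99.7)), (-140, np.float64(96.8)), (-130, np.float64(90.0)), (-120, np.float64(89.1)), (-110, np.float64(89.1)), (-100, np.float64(91.0)), (-90, np.float64(91.1)), (-80, np.float64(92.0)), (-70, np.float64(92.7)), (-60, np.float64(92.8)), (-50, np.float64(82.8)), (-40, np.float64(95.2)), (-30, np.float64(95.2)), (-20, np.float64(94.5)), (-10, np.float64(94.4)), (0, np.float64(95.0)), (10, np.float64(93.9)), (20, np.float64(96.1)), (30, np.float64(94.6)), (40, np.float64(95.5)), (50, np.float64(108.3)), (60, np.float64(111.0))]
s [(-200, np.float64(4.3)), (-190, np.float64(54.4)), (-180, np.float64(76.2)), (-170, np.float64(94.5)), (-160, np.float64(92.3)), (-150, np.float64(80.2)), (-140, np.float64(94.7)), (-130, np.float64(87.4)), (-120, np.float64(89.0)), (-110, np.float64(85.9)), (-100, np.float64(9.1)), (-90, np.float64(88.4)), (-80, np.float64(91.9)), (-70, np.float64(92.8)), (-60, np.float64(95.5)), (-50, np.float64(84.1)), (-40, np.float64(99.5)), (-30, np.float64(94.6)), (-20, np.float64(96.4)), (-10, np.float64(96.8)), (0, np.float64(96.3)), (10, np.float64(97.8)), (20, np.float64(94.7)), (30, np.float64(95.7)), (40, np.float64(96.0)), (50, np.float64(96.1)), (60, np.float64(111.8))]
```

View pics/s8.png

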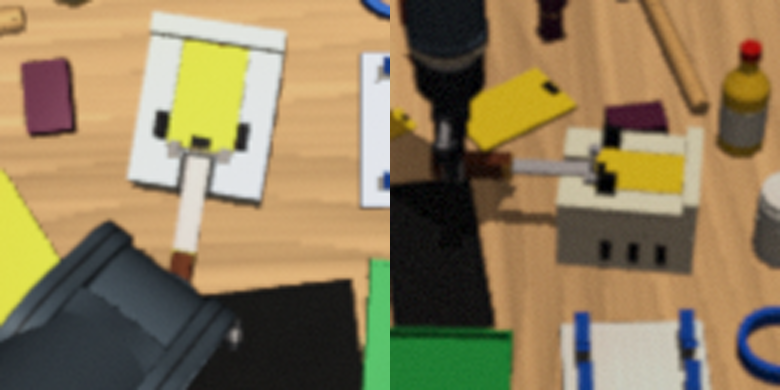

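View pics/rect.png

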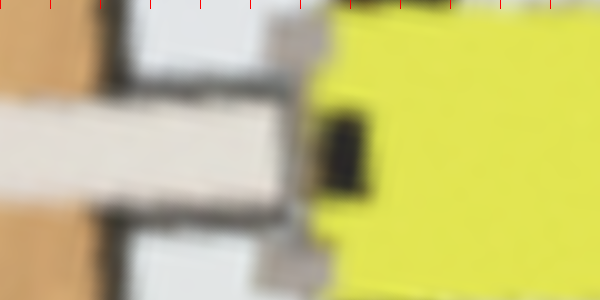

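Call:
play_rows([
  [5, 0, 0, -2, 0],
  [5, 0, 0, -5, 0],
  [5, 0, 0, -5, 0],
  [5, 2, -0.4, -5, 0],
  [5, 4, -0.7, -5, 0],
  [5, 6, -1.1, -5, 0],
  [5, 7.9, -1.4, -5, 0],
  [5, 7.9, -1.4, -5, 0],
  [5, 7.9, -1.4, -5, 0],
  [5, 7.9, -1.4, -5, 0],
])

```text
time: 17.75
ee_pos: [0.4433, 0.0623, 0.0688]
ee_rot: [-0.0, -0.643, 0.766, 0.0]
wrist_force: [0.5, -0.7, -1.6]
gripper_width: 0.218
```

```bash
cat > r.py <<'E'
import sys
from h import *
T=get_image("top")
o=np.array([633.5,27.3]);a=-.1815;u=np.array([np.cos(a),np.sin(a)]);n=np.array([-u[1],u[0]])
G=np.zeros((350,800,2),np.float32)
xs=np.arange(800)/5-110; ys=np.arange(350)/5-35
for j,y in enumerate(ys):
    W=o+np.outer(xs,u)+y*n
    G[j]=proj(T,np.c_[W/1000,np.full(800,.095)])
R=cv2.remap(T["pixels"],G[...,0],G[...,1],cv2.INTER_CUBIC)
for x in range(-110,50,10): cv2.line(R,((x+110)*5,0),((x+110)*5,8),(0,0,255),1)
cv2.imwrite(f"pics/{sys.argv[1]}.png",R)
E
python3 st.py; python3 v.py s9; python3 r.py r9
```

```text
17.75 [443.3  62.3  68.8] jaw deg -99.92 q [-0.76  0.64  0.79  2.22 -0.84  0.61 -1.07] F [ 0.5 -0.7 -1.6] M [0.01 0.06 0.04] w 0.218
t [(-150, np.float64(94.6)), (-140, np.float64(96.6)), (-130, np.float64(86.0)), (-120, np.float64(83.9)), (-110, np.float64(85.2)), (-100, np.float64(85.6)), (-90, np.float64(85.7)), (-80, np.float64(87.4)), (-70, np.float64(88.2)), (-60, np.float64(87.6)), (-50, np.float64(89.4)), (-40, np.float64(95.4)), (-30, np.float64(96.3)), (-20, np.float64(94.2)), (-10, np.float64(95.1)), (0, np.float64(95.2)), (10, np.float64(94.8)), (20, np.float64(94.8)), (30, np.float64(95.8)), (40, np.float64(94.3)), (50, np.float64(109.1)), (60, np.float64(110.3))]
s [(-200, np.float64(2.7)), (-190, np.float64(2.8)), (-180, np.float64(6.8)), (-170, np.float64(72.8)), (-160, np.float64(71.8)), (-150, np.float64(70.5)), (-140, np.float64(94.5)), (-130, np.float64(86.5)), (-120, np.float64(79.8)), (-110, np.float64(43.6)), (-100, np.float64(83.6)), (-90, np.float64(82.2)), (-80, np.float64(87.8)), (-70, np.float64(89.6)), (-60, np.float64(88.5)), (-50, np.float64(91.9)), (-40, np.float64(99.2)), (-30, np.float64(94.4)), (-20, np.float64(97.8)), (-10, np.float64(96.1)), (0, np.float64(94.0)), (10, np.float64(96.4)), (20, np.float64(96.9)), (30, np.float64(95.7)), (40, np.float64(94.9)), (50, np.float64(95.3)), (60, np.float64(109.0))]
```

View pics/r9.png

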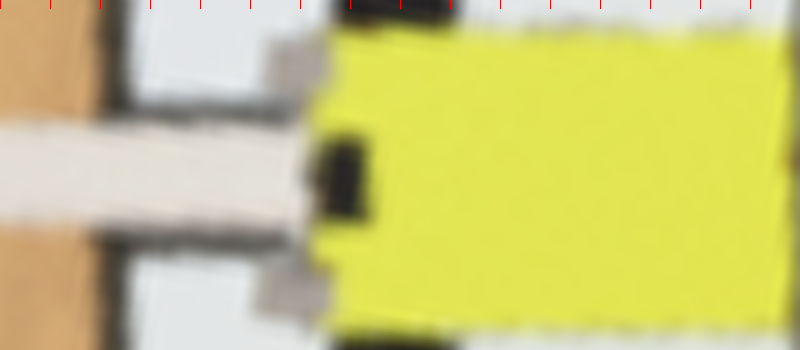

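Call:
play_rows([
  [5, 0.5, -0.1, -4, 0],
  [5, 1, -0.2, -8, 0],
  [5, 1.7, -0.3, -13, 0],
  [5, 2.5, -0.5, -16, 0],
  [5, 3, -0.6, -19, 0],
  [5, 3.6, -0.7, -22, 0],
  [5, 4.2, -0.8, -24, 0],
  [5, 4.2, -0.8, -24, 0],
  [5, 4.2, -0.8, -24, 0],
  [5, 4.2, -0.8, -24, 0],
])

```text
time: 19.15
ee_pos: [0.4463, 0.0617, 0.0446]
ee_rot: [-0.001, -0.643, 0.766, 0.001]
wrist_force: [-7.0, 1.4, 9.1]
gripper_width: 0.222
```

```bash
python3 st.py; python3 v.py s10; python3 r.py r10
```

```text
19.15 [446.3  61.7  44.6] jaw deg -99.92 q [-0.71  0.68  0.73  2.23 -0.9   0.56 -1.02] F [-7.   1.4  9.1] M [0.23 0.93 0.04] w 0.222
t [(-150, np.float64(81.4)), (-140, np.float64(83.5)), (-130, np.float64(80.9)), (-120, np.float64(75.3)), (-110, np.float64(78.3)), (-100, np.float64(79.8)), (-90, np.float64(83.2)), (-80, np.float64(84.9)), (-70, np.float64(87.2)), (-60, np.float64(90.0)), (-50, np.float64(93.0)), (-40, np.float64(98.9)), (-30, np.float64(98.0)), (-20, np.float64(97.0)), (-10, np.float64(98.0)), (0, np.float64(97.5)), (10, np.float64(96.6)), (20, np.float64(95.5)), (30, np.float64(96.1)), (40, np.float64(95.5)), (50, np.float64(107.3)), (60, np.float64(110.7))]
s [(-200, np.float64(0.5)), (-190, np.float64(-0.0)), (-180, np.float64(4.0)), (-170, np.float64(7.6)), (-160, np.float64(5.3)), (-150, np.float64(80.9)), (-140, np.float64(4.3)), (-130, np.float64(82.4)), (-120, np.float64(65.9)), (-110, np.float64(2.2)), (-100, np.float64(77.4)), (-90, np.float64(80.9)), (-80, np.float64(87.0)), (-70, np.float64(87.7)), (-60, np.float64(89.2)), (-50, np.float64(94.9)), (-40, np.float64(102.0)), (-30, np.float64(100.8)), (-20, np.float64(100.2)), (-10, np.float64(100.2)), (0, np.float64(98.2)), (10, np.float64(98.0)), (20, np.float64(98.3)), (30, np.float64(96.0)), (40, np.float64(95.4)), (50, np.float64(98.6)), (60, np.float64(112.4))]
```

View pics/s10.png

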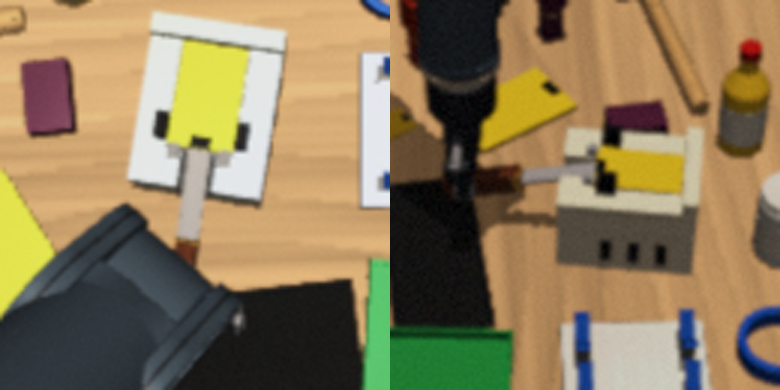

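View pics/r10.png

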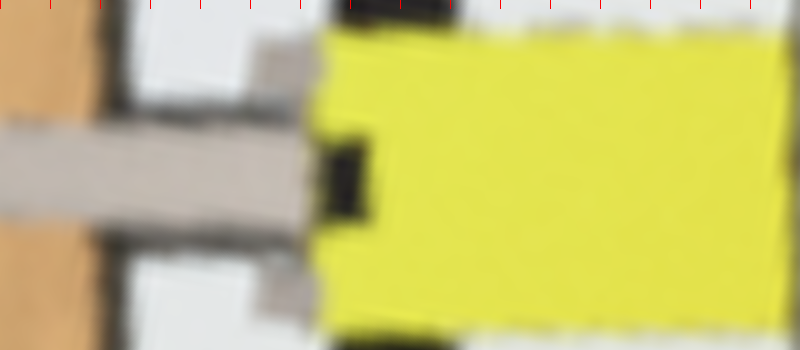

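Call:
play_rows([
  [5, 1, -0.2, -3, 0],
  [5, 2, -0.4, -6, 0],
  [5, 3.3, -0.6, -9, 0],
  [5, 4.5, -0.8, -12, 0],
  [5, 6, -1.1, -14, 0],
  [5, 7.5, -1.4, -16, 0],
  [5, 9, -1.6, -18, 0],
  [5, 10, -1.8, -20, 0],
  [5, 10, -1.8, -20, 0],
  [5, 10, -1.8, -20, 0],
])

```text
time: 20.55
ee_pos: [0.4565, 0.0597, 0.0244]
ee_rot: [-0.001, -0.643, 0.766, 0.001]
wrist_force: [-6.1, 1.2, 3.6]
gripper_width: 0.219
```

```bash
python3 st.py; python3 v.py s11; python3 r.py r11
```

```text
20.55 [456.5  59.7  24.4] jaw deg -99.93 q [-0.66  0.71  0.68  2.22 -0.95  0.53 -0.98] F [-6.1  1.2  3.6] M [0.12 0.56 0.03] w 0.219
t [(-130, np.float64(74.5)), (-120, np.float64(68.1)), (-110, np.float64(72.9)), (-100, np.float64(77.3)), (-90, np.float64(80.9)), (-80, np.float64(87.1)), (-70, np.float64(91.2)), (-60, np.float64(97.6)), (-50, np.float64(103.6)), (-40, np.float64(108.1)), (-30, np.float64(106.7)), (-20, np.float64(104.5)), (-10, np.float64(104.0)), (0, np.float64(101.0)), (10, np.float64(100.0)), (20, np.float64(99.3)), (30, np.float64(98.5)), (40, np.float64(96.4)), (50, np.float64(105.5)), (60, np.float64(110.1))]
s [(-200, np.float64(5.2)), (-190, np.float64(2.4)), (-180, np.float64(1.1)), (-170, np.float64(1.6)), (-160, np.float64(56.4)), (-150, np.float64(32.9)), (-140, np.float64(70.6)), (-130, np.float64(49.2)), (-120, np.float64(67.9)), (-110, np.float64(55.0)), (-100, np.float64(72.2)), (-90, np.float64(77.5)), (-80, np.float64(86.2)), (-70, np.float64(90.0)), (-60, np.float64(97.5)), (-50, np.float64(100.3)), (-40, np.float64(109.6)), (-30, np.float64(108.7)), (-20, np.float64(106.2)), (-10, np.float64(106.4)), (0, np.float64(102.2)), (10, np.float64(101.9)), (20, np.float64(99.2)), (30, np.float64(100.7)), (40, np.float64(97.0)), (50, np.float64(95.6)), (60, np.float64(109.5))]
```

View pics/s11.png

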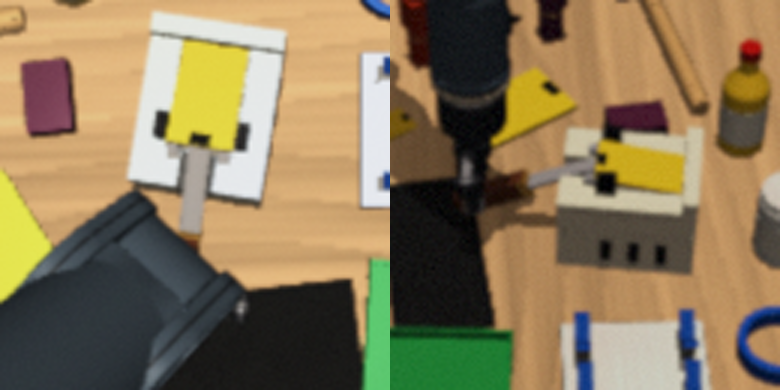

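View pics/r11.png

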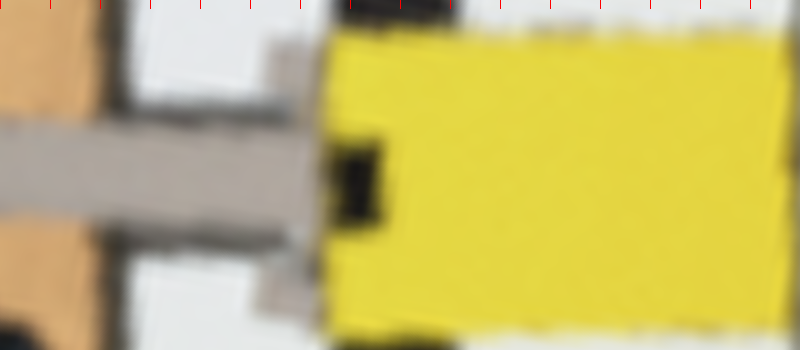

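Call:
play_rows([
  [5, 0.5, 0, -1, 0],
  [5, 1, -0.2, -2, 0],
  [5, 1.5, -0.3, -3, 0],
  [5, 2, -0.4, -4, 0],
  [5, 2.5, -0.4, -5, 0],
  [5, 3, -0.5, -6, 0],
  [5, 3.5, -0.6, -7, 0],
  [5, 3.5, -0.6, -7, 0],
  [5, 3.5, -0.6, -7, 0],
  [5, 3.5, -0.6, -7, 0],
])

```text
time: 21.95
ee_pos: [0.4602, 0.0591, 0.0174]
ee_rot: [-0.001, -0.643, 0.766, 0.001]
wrist_force: [-6.0, 0.4, 2.0]
gripper_width: 0.222
```

```bash
python3 st.py; python3 v.py s12; python3 r.py r12
```

```text
21.95 [460.2  59.1  17.4] jaw deg -99.92 q [-0.65  0.73  0.66  2.22 -0.96  0.52 -0.97] F [-6.   0.4  2. ] M [ 0.08  0.5  -0.03] w 0.222
t [(-130, np.float64(74.0)), (-120, np.float64(66.2)), (-110, np.float64(69.8)), (-100, np.float64(75.8)), (-90, np.float64(81.4)), (-80, np.float64(87.7)), (-70, np.float64(93.7)), (-60, np.float64(99.3)), (-50, np.float64(105.8)), (-40, np.float64(110.3)), (-30, np.float64(107.8)), (-20, np.float64(107.8)), (-10, np.float64(104.9)), (0, np.float64(103.7)), (10, np.float64(101.7)), (20, np.float64(100.2)), (30, np.float64(98.0)), (40, np.float64(97.0)), (50, np.float64(106.0)), (60, np.float64(110.8))]
s [(-200, np.float64(4.6)), (-190, np.float64(2.9)), (-180, np.float64(1.1)), (-170, np.float64(0.1)), (-160, np.float64(51.9)), (-150, np.float64(15.4)), (-140, np.float64(39.7)), (-130, np.float64(42.7)), (-120, np.float64(63.5)), (-110, np.float64(54.4)), (-100, np.float64(71.1)), (-90, np.float64(5.4)), (-80, np.float64(87.2)), (-70, np.float64(94.0)), (-60, np.float64(99.1)), (-50, np.float64(104.2)), (-40, np.float64(112.5)), (-30, np.float64(112.2)), (-20, np.float64(108.3)), (-10, np.float64(107.8)), (0, np.float64(103.9)), (10, np.float64(102.0)), (20, np.float64(99.5)), (30, np.float64(100.7)), (40, np.float64(99.1)), (50, np.float64(97.8)), (60, np.float64(110.3))]
```

View pics/r12.png

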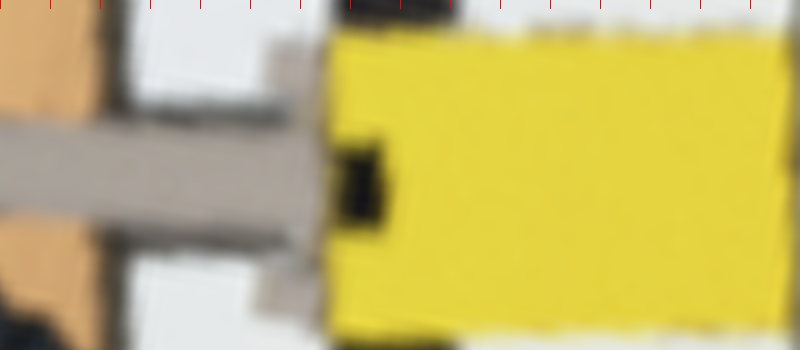

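Call:
play_rows([
  [5, -2, 0.4, 5, 0],
  [5, -4, 0.7, 10, 0],
  [5, -7, 1.2, 16, 0],
  [5, -10, 1.8, 22, 0],
  [5, -12, 2.2, 27, 0],
  [5, -14, 2.5, 32, 0],
  [5, -16, 2.9, 37, 0],
  [5, -18, 3.2, 42, 0],
  [5, -18, 3.2, 42, 0],
  [5, -18, 3.2, 42, 0],
])

```text
time: 23.35
ee_pos: [0.4432, 0.0623, 0.0597]
ee_rot: [0.0, -0.643, 0.766, -0.0]
wrist_force: [-0.8, -0.3, -1.1]
gripper_width: 0.223
```

```bash
python3 st.py; python3 v.py s13; python3 r.py r13
```

```text
23.35 [443.2  62.3  59.7] jaw deg -99.92 q [-0.74  0.65  0.77  2.23 -0.86  0.59 -1.05] F [-0.8 -0.3 -1.1] M [ 0.07  0.05 -0.04] w 0.223
t [(-150, np.float64(111.5)), (-140, np.float64(110.6)), (-130, np.float64(109.1)), (-120, np.float64(114.1)), (-110, np.float64(120.9)), (-100, np.float64(125.9)), (-90, np.float64(133.4)), (-80, np.float64(139.4)), (-70, np.float64(144.5)), (-60, np.float64(147.0)), (-50, np.float64(81.2)), (-40, np.float64(107.4)), (-30, np.float64(105.3)), (-20, np.float64(103.7)), (-10, np.float64(102.0)), (0, np.float64(101.2)), (10, np.float64(99.6)), (20, np.float64(98.3)), (30, np.float64(96.5)), (40, np.float64(96.5)), (50, np.float64(107.4)), (60, np.float64(110.1))]
s [(-200, np.float64(4.7)), (-190, np.float64(4.3)), (-180, np.float64(39.6)), (-170, np.float64(68.1)), (-160, np.float64(73.7)), (-150, np.float64(105.3)), (-140, np.float64(89.6)), (-130, np.float64(108.6)), (-120, np.float64(115.7)), (-110, np.float64(116.1)), (-100, np.float64(120.4)), (-90, np.float64(129.9)), (-80, np.float64(132.0)), (-70, np.float64(141.4)), (-60, np.float64(149.1)), (-50, np.float64(84.7)), (-40, np.float64(109.5)), (-30, np.float64(107.9)), (-20, np.float64(106.0)), (-10, np.float64(103.6)), (0, np.float64(102.7)), (10, np.float64(103.2)), (20, np.float64(101.1)), (30, np.float64(99.1)), (40, np.float64(96.4)), (50, np.float64(96.8)), (60, np.float64(109.9))]
```

View pics/s13.png

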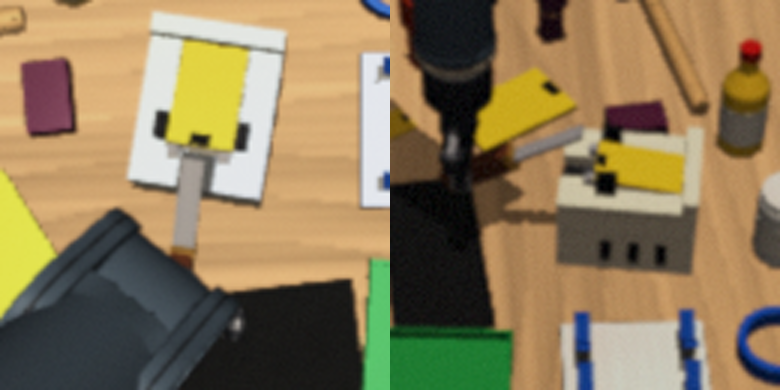

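Call:
play_rows([
  [5, -3, 0, 40, 0],
  [5, -3, 0, 80, 0.1],
  [5, -3, -20, 100, 0.28],
  [5, -3, -40, 100, 0.46],
  [5, -5, -60, 100, 0.64],
  [5, -7, -80, 100, 0.82],
  [5, -9, -100, 100, 1.0],
  [5, -11, -117, 100, 1.18],
  [5, -11, -117, 100, 1.36],
  [5, -11, -117, 100, 1.54],
])

```text
time: 24.75
ee_pos: [0.4319, -0.0552, 0.1597]
ee_rot: [0.0, 0.995, -0.099, -0.0]
wrist_force: [0.2, -0.8, -2.4]
gripper_width: 0.223
```

Call:
play_rows([
  [5, 0, 0, -20, 0.17],
  [5, 0, 0, -50, 0.21],
  [5, 0, 0, -90, 0.21],
  [5, 0, 0, -120, 0.21],
  [5, 0, 0, -130, 0.21],
  [5, 0, 0, -135, 0.21],
  [5, 0, 0, -138, 0.21],
  [5, 0, 0, -138, 0.21],
  [5, 0, 0, -138, 0.21],
  [5, 0, 0, -138, 0.21],
])

```text
time: 26.0
ee_pos: [0.4324, -0.0547, 0.0221]
ee_rot: [-0.0, 1.0, 0.003, 0.0]
wrist_force: [-0.3, 0.7, -1.1]
gripper_width: 0.224
```

```bash
python3 st.py; python3 v.py s14 140 270 190 320
```

```text
26.0 [432.4 -54.7  22.1] jaw deg 0.35 q [-0.14  0.6   0.23  2.28 -0.44  0.3   0.48] F [-0.3  0.7 -1.1] M [-0.05  0.02 -0.04] w 0.224
t [(-200, np.float64(103.7)), (-190, np.float64(3.5)), (-180, np.float64(-0.4)), (-170, np.float64(-0.9)), (-160, np.float64(1.5)), (-150, np.float64(1.1)), (-140, np.float64(0.0)), (-130, np.float64(0.2)), (-120, np.float64(-0.0)), (-110, np.float64(-0.9)), (-100, np.float64(-0.6)), (-90, np.float64(-0.5)), (-80, np.float64(80.9)), (-70, np.float64(80.7)), (-60, np.float64(81.3)), (-50, np.float64(82.2)), (-40, np.float64(106.5)), (-30, np.float64(105.0)), (-20, np.float64(103.6)), (-10, np.float64(102.6)), (0, np.float64(101.2)), (10, np.float64(100.1)), (20, np.float64(98.6)), (30, np.float64(97.4)), (40, np.float64(96.2)), (50, np.float64(107.2)), (60, np.float64(110.0))]
s [(-160, np.float64(0.8)), (-130, np.float64(1.0)), (-120, np.float64(-1.3)), (-110, np.float64(1.5)), (-100, np.float64(0.4)), (-90, np.float64(-0.4)), (-80, np.float64(84.0)), (-70, np.float64(83.6)), (-60, np.float64(83.5)), (-40, np.float64(107.3)), (-30, np.float64(108.4)), (-20, np.float64(107.1)), (-10, np.float64(104.9)), (0, np.float64(101.9)), (10, np.float64(101.3)), (20, np.float64(100.9)), (30, np.float64(95.8)), (40, np.float64(98.7)), (50, np.float64(99.6)), (60, np.float64(110.5))]
```

View pics/s14.png

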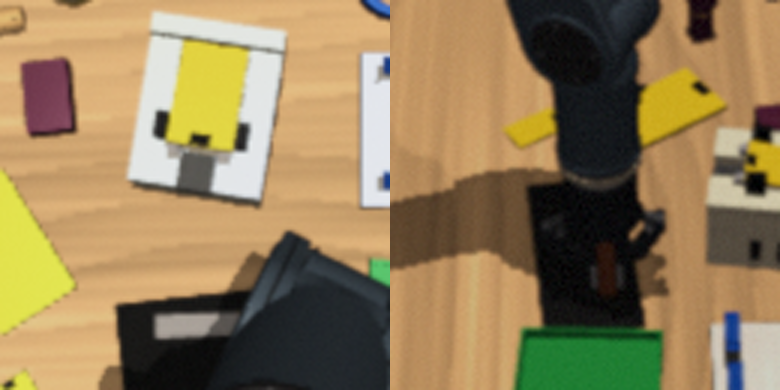

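Above the mat, blade on its +y side. Press down, then release and rise.

Call:
play_rows([
  [5, 0, 0, -3, 0],
  [5, 0, 0, -6, 0],
  [5, 0, 0, -9, 0],
  [5, 0, 0, -12, 0],
  [5, 0, 0, -13, 0],
  [5, 0, 0, -13, 0],
  [25, 0, 0, -13, 0],
  [40, 0, 0, -13, 0],
  [50, 0, 0, -13, 0],
  [50, 0, 0, -13, 0],
])

```text
time: 27.35
ee_pos: [0.432, -0.0549, 0.0085]
ee_rot: [0.0, 1.0, 0.003, -0.0]
wrist_force: [0.4, 0.9, 0.1]
gripper_width: 0.585
```

Call:
play_rows([
  [50, 0, 0, 20, 0],
  [50, 0, 0, 60, 0],
  [50, 0, 0, 110, 0],
  [70, 0, 0, 160, 0],
  [70, 0, 0, 200, 0],
  [70, 0, 0, 200, 0],
  [70, 20, 50, 200, 0],
  [70, 40, 100, 200, 0],
  [70, 60, 140, 200, 0],
  [70, 60, 150, 200, 0],
])

```text
time: 28.6
ee_pos: [0.4925, 0.0982, 0.2071]
ee_rot: [0.0, 1.0, 0.005, -0.001]
wrist_force: [-0.2, -0.0, -0.1]
gripper_width: 0.816
```

```bash
python3 st.py
python3 - <<'E'
from h import *
T=get_image("top");S=get_image("side")
cv2.imwrite("pics/s15.png",np.hstack([S["pixels"][100:330,150:430],T["pixels"][150:380,150:430]]))
for n,I in (("top",T),("side",S)):
    for r in cut_out(n,"bar")[:2]:
        P=mp(I,np.array(r["mask"])); print(n,r["p"],np.round(np.median(P,0),3),np.round(np.percentile(P,3,axis=0),3),np.round(np.percentile(P,97,axis=0),3),cv2.minAreaRect((P[:,:2]*1000).astype(np.float32)))
E
```

```text
28.6 [492.5  98.2 207.1] jaw deg 0.58 q [-0.64  0.38  0.48  1.93 -0.23  0.88 -0.03] F [-0.2 -0.  -0.1] M [ 0.    0.01 -0.03] w 0.816
top 0.85 [0.43  0.019 0.027] [ 0.421 -0.063  0.016] [0.44  0.099 0.034] ((430.0220642089844, 19.519126892089844), (20.621017456054688, 170.59146118164062), 0.4818878769874573)
side 0.48 [0.433 0.    0.027] [ 0.423 -0.07   0.009] [0.442 0.103 0.036] ((432.2616882324219, 18.89904022216797), (21.045320510864258, 185.11776733398438), 0.3564838767051697)
```

View pics/s15.png

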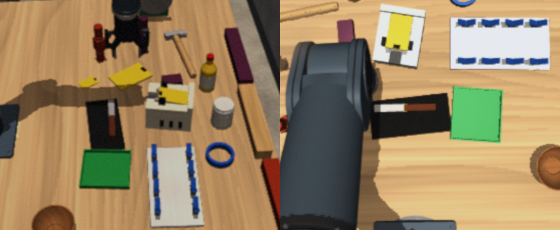

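Call:
play_rows([
  [75, 30, -10, 0, 0.16],
  [75, 60, -25, 0, 0.34],
  [75, 90, -40, 0, 0.52],
  [75, 120, -60, 0, 0.7],
  [75, 140, -70, 0, 0.88],
  [75, 140.5, -70.5, 0, 1.06],
  [75, 140.5, -70.5, 0, 1.24],
  [75, 140.5, -70.5, -20, 1.379],
  [75, 140.5, -70.5, -50, 1.379],
  [75, 140.5, -70.5, -70, 1.379],
])

```text
time: 30.05
ee_pos: [0.6315, 0.0224, 0.1376]
ee_rot: [-0.0, 0.77, 0.638, -0.001]
wrist_force: [-0.0, 0.1, 1.1]
gripper_width: 0.873
```

Call:
play_rows([
  [75, 0, 0, 0, 0],
  [75, 0, 0, 0, 0],
  [75, 0, 0, -10, 0],
  [75, 0, 0, -20, 0],
  [75, 0, 0, -25, 0],
  [75, 0, 0, -28, 0],
  [75, 0, 0, -28, 0],
  [75, 0, 0, -28, 0],
  [75, 0, 0, -28, 0],
  [75, 0, 0, -28, 0],
])

```text
time: 31.3
ee_pos: [0.6327, 0.0247, 0.111]
ee_rot: [0.0, 0.77, 0.638, 0.0]
wrist_force: [0.1, -0.1, -0.1]
gripper_width: 0.877
```

```bash
python3 st.py; python3 v.py s16 120 250 250 380 >/dev/null
```

```text
31.3 [632.7  24.7 111. ] jaw deg 79.35 q [-0.16  0.63  0.08  1.7  -0.06  0.81  1.33] F [ 0.1 -0.1 -0.1] M [0.03 0.03 0.  ] w 0.877
```

View pics/s16.png

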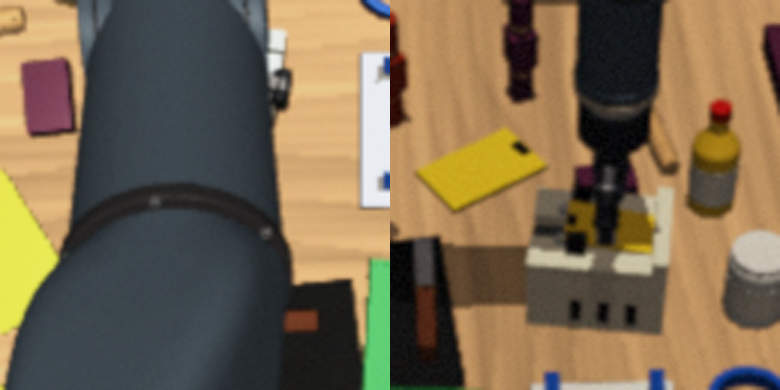

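Call:
play_rows([
  [72, 0, 2.8, -5, 0],
  [72, 0, 2.8, -9, 0],
  [72, 0, 2.8, -12, 0],
  [72, 0, 2.8, -14, 0],
  [72, 0, 2.8, -14, 0],
  [72, 0, 2.8, -15, 0],
  [72, 0, 2.8, -15, 0],
  [72, 0, 2.8, -16, 0],
  [72, 0, 2.8, -16, 0],
  [72, 0, 2.8, -16, 0],
])

```text
time: 32.65
ee_pos: [0.6327, 0.0276, 0.0948]
ee_rot: [0.0, 0.77, 0.638, 0.0]
wrist_force: [-0.6, -0.0, -0.0]
gripper_width: 0.842
```

Call:
play_rows([
  [72, 0, 0, -0.7, 0],
  [72, 0, 0, -0.7, 0],
  [72, 0, 0, -1.4, 0],
  [72, 0, 0, -1.4, 0],
  [72, 0, 0, -2, 0],
  [72, 0, 0, -2, 0],
  [72, 0, 0, -2, 0],
  [72, 0, 0, -2, 0],
  [72, 0, 0, -2, 0],
  [72, 0, 0, -2, 0],
])

```text
time: 33.9
ee_pos: [0.6326, 0.0275, 0.0928]
ee_rot: [0.0, 0.77, 0.638, -0.0]
wrist_force: [0.3, 0.0, -0.3]
gripper_width: 0.846
```

Call:
play_rows([
  [72, 0, 0, -1, 0],
  [72, 0, 0, -1, 0],
  [72, 0, 0, -2, 0],
  [72, 0, 0, -2, 0],
  [72, 0, 0, -3, 0],
  [66, 0, 0, -3, 0],
  [66, 0, 0, -3, 0],
  [66, 0, 0, -3, 0],
  [66, 0, 0, -3, 0],
  [66, 0, 0, -3, 0],
])

```text
time: 35.15
ee_pos: [0.6326, 0.0276, 0.0898]
ee_rot: [0.0, 0.77, 0.638, 0.0]
wrist_force: [0.3, 0.6, -0.8]
gripper_width: 0.769
```

```bash
python3 st.py
python3 - <<'E'
from h import *
S=get_image("side")
cv2.imwrite("pics/s17.png",cv2.resize(S["pixels"][160:240,290:370],(640,640),interpolation=cv2.INTER_CUBIC))
E
```

```text
35.15 [632.6  27.6  89.8] jaw deg 79.36 q [-0.16  0.66  0.07  1.72 -0.06  0.77  1.33] F [ 0.3  0.6 -0.8] M [-0.01 -0.01 -0.02] w 0.769
```

View pics/s17.png

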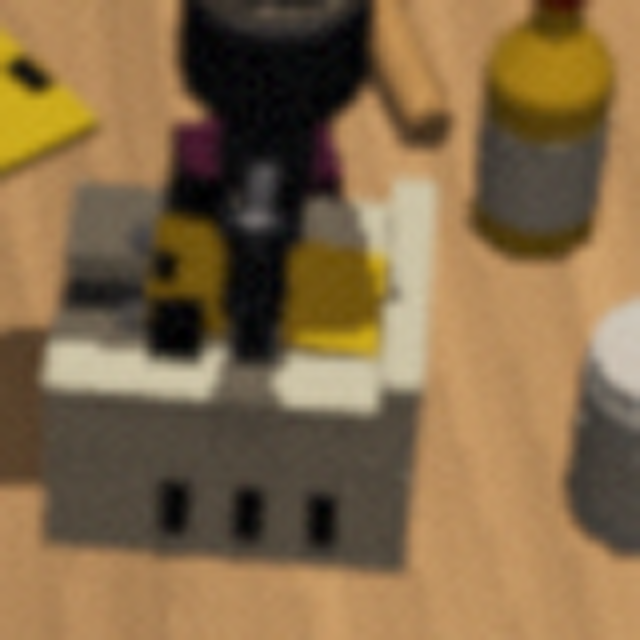

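Call:
play_rows([
  [40, 0, 0, 0, 0],
  [40, 0, 0, 0, 0],
  [40, 0, 0, 0, 0],
  [40, 0, 0, 0, 0],
  [40, 0, 0, 0, 0],
  [40, 0, 0, 0, 0],
  [40, 0, 0, 0, 0],
  [40, 0, 0, 0, 0],
  [40, 0, 0, 0, 0],
  [40, 0, 0, 0, 0],
])

```text
time: 36.45
ee_pos: [0.6329, 0.0278, 0.0907]
ee_rot: [0.0, 0.77, 0.639, 0.0]
wrist_force: [-2.5, 1.7, 8.3]
gripper_width: 0.677
```

```bash
python3 st.py
```

```text
36.45 [632.9  27.8  90.7] jaw deg 79.36 q [-0.16  0.66  0.07  1.71 -0.06  0.77  1.33] F [-2.5  1.7  8.3] M [0.05 0.55 0.  ] w 0.677
```

Call:
play_rows([
  [40, 0, 0, 2, 0],
  [40, 0, 0, 4, 0],
  [40, 0, 0, 7, 0],
  [40, 0, 0, 10, 0],
  [40, 0, 0, 15, 0],
  [40, 0, 0, 20, 0],
  [40, 0, 0, 30, 0],
  [40, 0, 0, 40, 0],
  [40, 0, 0, 50, 0],
  [40, 0, 0, 60, 0],
])

```text
time: 37.7
ee_pos: [0.6327, 0.0275, 0.1506]
ee_rot: [0.0, 0.77, 0.638, 0.0]
wrist_force: [-0.2, -0.1, -1.0]
gripper_width: 0.673
```

```bash
python3 st.py
python3 - <<'E'
from h import *
S=get_image("side")
cv2.imwrite("pics/s18.png",cv2.resize(S["pixels"][130:240,280:390],(660,660),interpolation=cv2.INTER_CUBIC))
E
```

```text
37.7 [632.7  27.5 150.6] jaw deg 79.35 q [-0.17  0.59  0.08  1.66 -0.06  0.9   1.32] F [-0.2 -0.1 -1. ] M [-0.   -0.   -0.01] w 0.673
```

View pics/s18.png

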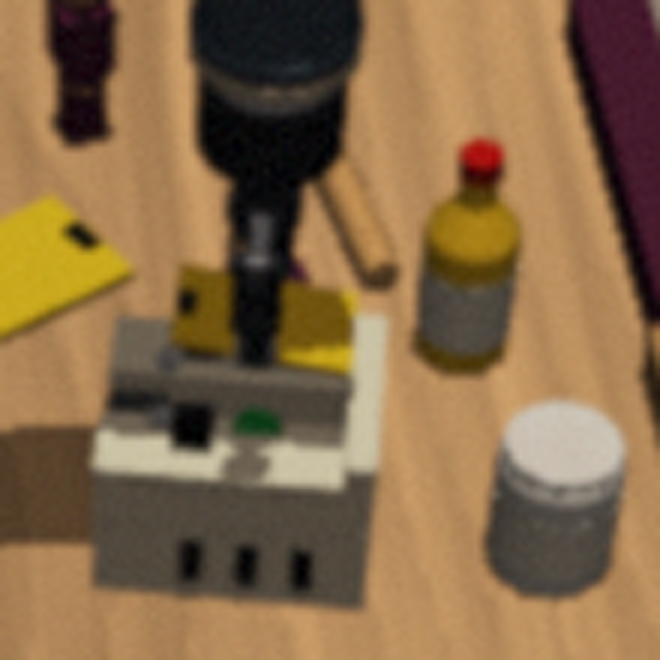

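Call:
play_rows([
  [40, -10, -5, 10, 0],
  [40, -40, -30, 10, 0],
  [40, -70, -60, 10, 0],
  [40, -100, -90, 10, 0],
  [40, -130, -120, 10, 0],
  [40, -160, -150, 10, 0],
  [40, -190, -180, 10, 0],
  [40, -215, -205, 0, 0],
  [40, -224, -211, 0, 0],
  [40, -224, -211, 0, 0],
])

```text
time: 39.0
ee_pos: [0.4082, -0.1835, 0.1502]
ee_rot: [0.0, 0.77, 0.638, 0.0]
wrist_force: [0.2, 0.3, 0.3]
gripper_width: 0.676
```

```bash
python3 st.py
python3 - <<'E'
from h import *
T=get_image("top");S=get_image("side")
cv2.imwrite("pics/s19.png",np.hstack([S["pixels"][130:330,180:430],T["pixels"][150:350,200:450]]))
E
```

```text
39.0 [ 408.2 -183.5  150.2] jaw deg 79.3 q [ 0.25  0.35  0.09  2.12 -0.05  0.67  1.76] F [0.2 0.3 0.3] M [ 0.03 -0.1   0.01] w 0.676
```

View pics/s19.png

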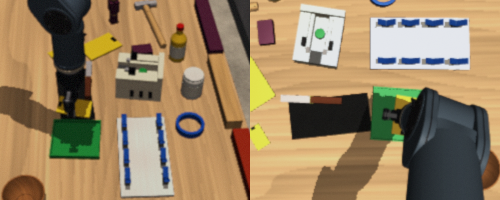

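Call:
play_rows([
  [40, 0, 0, -30, 0],
  [40, 0, 0, -70, 0],
  [40, 0, 0, -105, 0],
  [40, 0, 0, -125, 0],
  [40, 0, 0, -138, 0],
  [40, 0, 0, -143, 0],
  [40, 0, 0, -145, 0],
  [40, 0, 0, -147, 0],
  [40, 0, 0, -147, 0],
  [40, 0, 0, -147, 0],
])

```text
time: 40.35
ee_pos: [0.4089, -0.1834, 0.0032]
ee_rot: [0.0, 0.77, 0.639, 0.0]
wrist_force: [-1.0, 0.9, 3.6]
gripper_width: 0.676
```

Call:
play_rows([
  [62, 0, 0, 0, 0],
  [66, 0, 0, 0, 0],
  [70, 0, 0, 0, 0],
  [74, 0, 0, 1, 0],
  [76, 0, 0, 1, 0],
  [76, 0, 0, 3, 0],
  [76, 0, 0, 20, 0],
  [76, 0, 0, 50, 0],
  [76, 0, 0, 100, 0],
  [76, 0, 0, 150, 0],
])

```text
time: 41.6
ee_pos: [0.4082, -0.1833, 0.1543]
ee_rot: [-0.0, 0.77, 0.638, -0.0]
wrist_force: [0.9, -0.0, -0.4]
gripper_width: 0.896
```

Call:
play_rows([
  [76, 0, 0, 60, 0],
  [76, 10, 60, 60, 0],
  [76, 15, 120, 60, 0],
  [76, 20, 180, 60, 0],
  [76, 20, 240, 60, 0],
  [76, 20, 290, 60, 0],
  [76, 20, 330, 60, 0],
  [76, 20, 360, 60, 0],
  [76, 20, 380, 60, 0],
  [76, 20, 380, 60, 0],
])

```text
time: 42.85
ee_pos: [0.4282, 0.1978, 0.2127]
ee_rot: [-0.0, 0.769, 0.639, -0.0]
wrist_force: [0.5, -0.1, 0.0]
gripper_width: 0.894
```

```bash
python3 st.py
python3 - <<'E'
from h import *
T=get_image("top");S=get_image("side")
cv2.imwrite("pics/s20.png",np.vstack([np.hstack([S["pixels"][80:330,150:430],T["pixels"][130:380,110:450]])]))
for n,I in (("top",T),("side",S)):
  for k in ("cover","bar","start","leg1","tray"):
    for r in cut_out(n,k)[:4]:
        P=mp(I,np.array(r["mask"])); print(n,k,round(r["p"],2),np.round(np.median(P,0),3),np.round(np.percentile(P,3,axis=0),3),np.round(np.percentile(P,97,axis=0),3))
E
```

```text
42.85 [428.2 197.8 212.7] jaw deg 79.51 q [-0.49  0.3  -0.06  1.98  0.02  0.87  0.83] F [ 0.5 -0.1  0. ] M [-0.02 -0.   -0.02] w 0.894
top cover 0.86 [0.502 0.233 0.007] [0.441 0.177 0.003] [0.566 0.289 0.012]
top cover 0.62 [ 0.41  -0.185  0.009] [ 0.365 -0.215  0.005] [ 0.454 -0.156  0.013]
top cover 0.56 [0.349 0.213 0.004] [ 0.321  0.187 -0.001] [0.38  0.237 0.008]
top start 0.57 [0.633 0.026 0.078] [0.621 0.016 0.074] [0.645 0.037 0.082]
top leg1 0.59 [0.558 0.363 0.108] [0.543 0.354 0.008] [0.578 0.385 0.162]
top tray 0.71 [ 0.401 -0.184  0.004] [ 0.332 -0.251 -0.   ] [ 0.478 -0.116  0.018]
side cover 0.7 [ 0.411 -0.186  0.01 ] [ 0.365 -0.219  0.003] [ 0.457 -0.152  0.016]
side cover 0.66 [0.505 0.23  0.008] [0.44  0.174 0.   ] [0.569 0.289 0.014]
side cover 0.61 [ 0.791 -0.032  0.075] [ 0.763 -0.047  0.007] [0.825 0.013 0.095]
side cover 0.55 [0.354 0.212 0.004] [ 0.322  0.184 -0.002] [0.386 0.246 0.01 ]
side bar 0.64 [ 0.791 -0.033  0.074] [ 0.763 -0.047  0.009] [0.825 0.012 0.095]
side bar 0.48 [0.456 0.036 0.026] [ 0.444 -0.031  0.011] [0.469 0.139 0.037]
side leg1 0.78 [0.562 0.362 0.097] [0.546 0.351 0.011] [0.581 0.378 0.162]
side tray 0.72 [ 0.623 -0.015  0.087] [ 0.553 -0.043  0.01 ] [0.692 0.08  0.116]
side tray 0.57 [ 0.407 -0.18   0.006] [ 0.338 -0.256 -0.   ] [ 0.482 -0.113  0.019]
side tray 0.44 [ 0.412 -0.186  0.01 ] [ 0.368 -0.216  0.004] [ 0.457 -0.156  0.016]
```

View pics/s20.png

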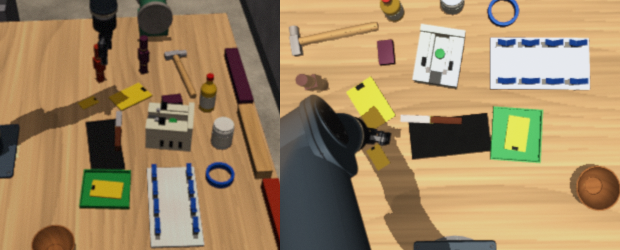

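Call:
play_rows([
  [0, 0, 20, 0, 0.1],
  [0, 0, 40, 0, 0.2],
  [0, -3, 60, 0, 0.3],
  [0, -6, 80, 0, 0.4],
  [0, -9, 101, 0, 0.5],
  [0, -9, 101, 0, 0.6],
  [0, -9, 101, -20, 0.7],
  [0, -9, 101, -45, 0.707],
  [0, -9, 101, -70, 0.707],
  [0, -9, 101, -73, 0.707],
])

```text
time: 44.7
ee_pos: [0.4189, 0.2969, 0.1385]
ee_rot: [-0.001, 0.501, 0.865, -0.001]
wrist_force: [-0.6, 0.1, 0.1]
gripper_width: -0.0
```

```bash
python3 st.py
python3 - <<'E'
from h import *
T=get_image("top");S=get_image("side")
cv2.imwrite("pics/s21.png",cv2.resize(np.hstack([S["pixels"][60:220,150:330],T["pixels"][150:310,60:240]]),None,fx=2,fy=2))
E
```

```text
44.7 [418.9 296.9 138.5] jaw deg 119.87 q [-0.54  0.46 -0.23  1.97  0.15  0.73  1.23] F [-0.6  0.1  0.1] M [-0.01  0.01 -0.01] w -0.0
```

View pics/s21.png

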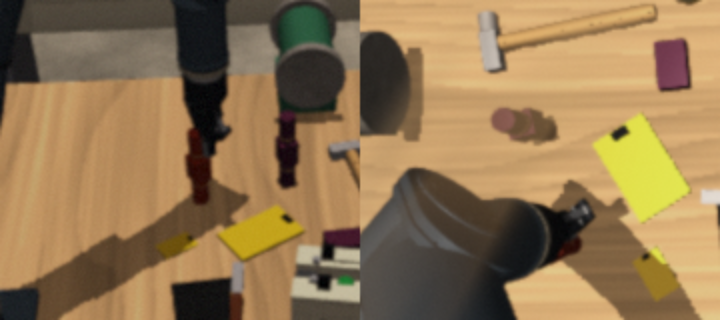

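Call:
play_rows([
  [0, -4, 7, 0, 0],
  [0, -8, 14, 0, 0],
  [0, -11, 19, 0, 0],
  [0, -14, 24, 0, 0],
  [0, -17, 29, 0, 0],
  [0, -20, 34, 0, 0],
  [0, -23, 39, 0, 0],
  [0, -26, 45, 0, 0],
  [0, -26, 45, 0, 0],
  [0, -26, 45, 0, 0],
])

```text
time: 46.05
ee_pos: [0.3937, 0.3424, 0.1397]
ee_rot: [0.0, 0.501, 0.865, -0.0]
wrist_force: [-0.3, 0.6, -0.6]
gripper_width: -0.002
```

```bash
python3 st.py
python3 - <<'E'
from h import *
T=get_image("top");S=get_image("side")
cv2.imwrite("pics/s22.png",cv2.resize(np.hstack([S["pixels"][60:220,150:330],T["pixels"][150:310,60:240]]),None,fx=2,fy=2))
E
```

```text
46.05 [393.7 342.4 139.7] jaw deg 119.86 q [-0.64  0.46 -0.23  1.95  0.15  0.74  1.13] F [-0.3  0.6 -0.6] M [0.01 0.03 0.03] w -0.002
```

View pics/s22.png

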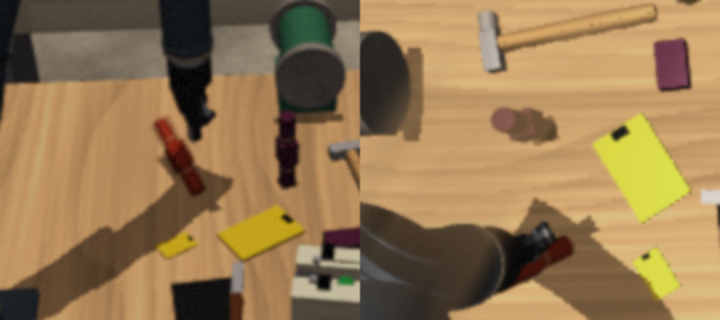

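Call:
play_rows([
  [80, 0, 0, 40, 0],
  [80, 10, -40, 60, 0],
  [80, 20, -80, 60, 0],
  [80, 30, -120, 60, 0],
  [80, 30, -140, 60, 0],
  [80, 30, -140, 60, 0],
  [80, 30, -140, 60, 0],
  [80, 30, -140, 60, 0],
  [80, 30, -140, 60, 0],
  [80, 30, -140, 60, 0],
])

```text
time: 47.4
ee_pos: [0.4235, 0.2029, 0.1997]
ee_rot: [-0.0, 0.501, 0.866, -0.0]
wrist_force: [-0.4, -0.2, 0.1]
gripper_width: 0.933
```

```bash
python3 st.py
python3 - <<'E'
from h import *
T=get_image("top");S=get_image("side")
for n,I in (("top",T),("side",S)):
    P=allp(I).reshape(-1,3)
    Q=P[(P[:,0]>.25)&(P[:,0]<.45)&(P[:,1]>.29)&(P[:,1]<.56)&(P[:,2]>.012)&(P[:,2]<.05)]
    print(n,len(Q),cv2.minAreaRect((Q[:,:2]*1000).astype(np.float32)),np.round(Q.mean(0),4))
    q=Q[Q[:,2]>.032]; print(len(q),cv2.minAreaRect((q[:,:2]*1000).astype(np.float32)) if len(q) else 0)
    q=Q[Q[:,2]>.026]; print(len(q),cv2.minAreaRect((q[:,:2]*1000).astype(np.float32)) if len(q) else 0, np.percentile(q[:,2],[50,99]))
cv2.imwrite("pics/s23.png",cv2.resize(np.hstack([S["pixels"][60:220,150:330],T["pixels"][150:310,60:240]]),None,fx=2,fy=2))
E
```

```text
47.4 [423.5 202.9 199.7] jaw deg 119.9 q [-0.37  0.32 -0.23  2.    0.09  0.84  1.44] F [-0.4 -0.2  0.1] M [-0.02 -0.02 -0.05] w 0.933
top 0 ((0.0, 0.0), (0.0, 0.0), 0.0) [nan nan nan]
0 0<stdin>:6: RuntimeWarning: Mean of empty slice.
  ret = um.true_divide(
Traceback (most recent call last):
IndexError: index -1 is out of bounds for axis 0 with size 0
```

Top view was occluded by the arm; use the side camera and move the arm farther to the right.

Call:
play_rows([
  [80, 20, -50, 20, 0],
  [80, 40, -100, 20, 0],
  [80, 60, -150, 20, 0],
  [80, 60, -200, 20, 0],
  [80, 60, -200, 20, 0],
  [80, 60, -200, 20, 0],
  [80, 60, -200, 20, 0],
  [80, 60, -200, 20, 0],
  [80, 60, -200, 20, 0],
  [80, 60, -200, 20, 0],
])

```text
time: 48.75
ee_pos: [0.4836, 0.0028, 0.2198]
ee_rot: [-0.0, 0.501, 0.866, -0.0]
wrist_force: [-0.4, -0.8, -1.0]
gripper_width: 0.936
```

```bash
python3 st.py
cat > lg.py <<'E'
import sys
from h import *
x0,x1,y0,y1=map(float,sys.argv[2:6])
T=get_image("top");S=get_image("side")
cv2.imwrite(f"pics/{sys.argv[1]}.png",cv2.resize(np.hstack([S["pixels"][60:260,150:330],T["pixels"][150:350,60:240]]),None,fx=2,fy=2))
for n,I in (("top",T),("side",S)):
    P=allp(I).reshape(-1,3)
    Q=P[(P[:,0]>x0)&(P[:,0]<x1)&(P[:,1]>y0)&(P[:,1]<y1)&(P[:,2]>.012)&(P[:,2]<.05)]
    for z in (.013,.026,.034):
        q=Q[Q[:,2]>z]
        if len(q)>5: print(n,z,len(q),cv2.minAreaRect((q[:,:2]*1000).astype(np.float32)),np.percentile(q[:,2],[50,98]).round(4))
E
python3 lg.py s23 .25 .45 .29 .56
```

```text
48.75 [483.6   2.8 219.8] jaw deg 119.89 q [ 0.02  0.31 -0.16  1.94  0.06  0.9   1.92] F [-0.4 -0.8 -1. ] M [-0.   -0.01 -0.  ] w 0.936
top 0.013 696 ((341.28076171875, 424.4269104003906), (36.2768440246582, 160.52264404296875), 26.740922927856445) [0.033  0.0395]
top 0.026 605 ((341.1787109375, 424.706787109375), (36.16944885253906, 159.94619750976562), 27.178495407104492) [0.0336 0.0397]
top 0.034 273 ((341.0433044433594, 424.55340576171875), (35.78837203979492, 156.17604064941406), 27.178495407104492) [0.0361 0.0403]
side 0.013 290 ((342.6066589355469, 421.64947509765625), (42.11198806762695, 168.1748046875), 25.45035171508789) [0.0321 0.0418]
side 0.026 226 ((342.4520568847656, 421.6741943359375), (41.50078582763672, 168.25926208496094), 22.44569206237793) [0.0346 0.0421]
side 0.034 118 ((342.6567687988281, 417.99017333984375), (39.07002258300781, 161.50601196289062), 24.665918350219727) [0.037  0.0424]
```

View pics/s23.png

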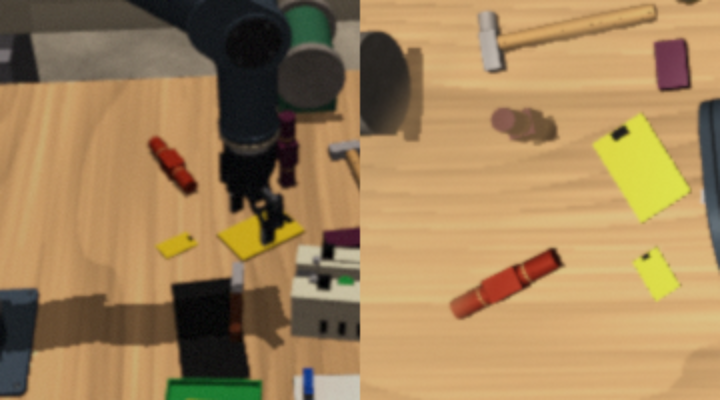

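Call:
play_rows([
  [60, -10, 45, 0, -0.17],
  [60, -20, 90, 0, -0.34],
  [60, -30, 135, 0, -0.51],
  [60, -40, 180, 0, -0.68],
  [60, -55, 225, 0, -0.85],
  [60, -70, 270, 0, -1.02],
  [60, -90, 315, 0, -1.19],
  [60, -110, 360, 0, -1.36],
  [60, -130, 400, 0, -1.53],
  [60, -141, 421, 0, -1.62],
])

```text
time: 50.1
ee_pos: [0.3408, 0.426, 0.2196]
ee_rot: [-0.0, 0.972, 0.233, -0.0]
wrist_force: [0.3, -1.0, 0.6]
gripper_width: 0.698
```

Call:
play_rows([
  [60, 0, 0, 0, 0],
  [60, 0, 0, -40, 0],
  [60, 0, 0, -90, 0],
  [60, 0, 0, -130, 0],
  [60, 0, 0, -160, 0],
  [60, 0, 0, -160, 0],
  [60, 0, 0, -160, 0],
  [60, 0, 0, -160, 0],
  [60, 0, 0, -160, 0],
  [60, 0, 0, -160, 0],
])

```text
time: 51.35
ee_pos: [0.3428, 0.4238, 0.0604]
ee_rot: [-0.0, 0.972, 0.234, 0.0]
wrist_force: [-0.4, -0.2, -0.9]
gripper_width: 0.704
```

```bash
python3 st.py
```

```text
51.35 [342.8 423.8  60.4] jaw deg 27.05 q [-1.01  0.6   0.05  1.97 -0.06  0.57 -0.45] F [-0.4 -0.2 -0.9] M [ 0.03 -0.02 -0.01] w 0.704
```

Call:
play_rows([
  [60, 0, 0, -20, 0],
  [60, 0, 0, -40, 0],
  [60, 0, 0, -52, 0],
  [60, 0, 0, -57, 0],
  [60, 0, 0, -57, 0],
  [20, 0, 0, -57, 0],
  [20, 0, 0, -57, 0],
  [20, 0, 0, -57, 0],
  [20, 0, 0, -57, 0],
  [20, 0, 0, -57, 0],
])

```text
time: 52.6
ee_pos: [0.3429, 0.4239, 0.0036]
ee_rot: [-0.0, 0.972, 0.234, 0.0]
wrist_force: [-0.3, -0.6, 6.6]
gripper_width: 0.415
```

Call:
play_rows([
  [20, 0, 0, 0, 0],
  [20, 0, 0, 0, 0],
  [20, 0, 0, 30, 0],
  [20, 0, 0, 70, 0],
  [20, 0, 0, 120, 0],
  [20, 0, 0, 160, 0],
  [20, 0, 0, 200, 0],
  [20, 0, 0, 200, 0],
  [20, 0, 0, 200, 0],
  [20, 0, 0, 200, 0],
])

```text
time: 53.85
ee_pos: [0.3421, 0.4229, 0.2015]
ee_rot: [0.001, 0.972, 0.234, -0.001]
wrist_force: [-0.2, 0.5, -2.1]
gripper_width: 0.412
```

```bash
python3 st.py; python3 lg.py s24 .25 .45 .29 .56
```

```text
53.85 [342.1 422.9 201.5] jaw deg 27.05 q [-1.03  0.41  0.08  1.83 -0.04  0.9  -0.46] F [-0.2  0.5 -2.1] M [ 0.02  0.01 -0.03] w 0.412
```

View pics/s24.png

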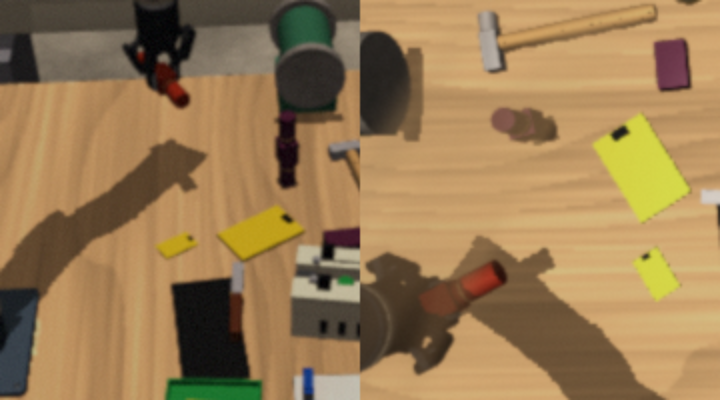

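Call:
play_rows([
  [20, 20, -40, 0, 0.1],
  [20, 40, -85, 0, 0.2],
  [20, 60, -130, 0, 0.3],
  [20, 80, -175, 0, 0.4],
  [20, 100, -220, 0, 0.5],
  [20, 120, -265, 0, 0.6],
  [20, 140, -310, 0, 0.7],
  [20, 160, -350, 0, 0.8],
  [20, 185, -395, 0, 0.9],
  [20, 205, -435, 0, 1.0],
])

```text
time: 55.2
ee_pos: [0.5482, -0.0134, 0.2021]
ee_rot: [-0.0, 0.74, 0.672, -0.0]
wrist_force: [1.5, 0.5, -1.2]
gripper_width: 0.411
```

```bash
python3 st.py
```

```text
55.2 [548.2 -13.4 202.1] jaw deg 84.49 q [-0.02  0.42 -0.06  1.81  0.03  0.91  1.38] F [ 1.5  0.5 -1.2] M [ 0.01 -0.02  0.08] w 0.411
```

Call:
play_rows([
  [20, 15, -40, 0, 0.065],
  [20, 30, -80, 0, 0.065],
  [20, 50, -120, 0, 0.065],
  [20, 65, -144, 0, 0.065],
  [20, 65, -144, 0, 0.065],
  [20, 65, -144, -30, 0.065],
  [20, 65, -144, -60, 0.065],
  [20, 65, -144, -90, 0.065],
  [20, 65, -144, -105, 0.065],
  [20, 65, -144, -105, 0.065],
])

```text
time: 56.45
ee_pos: [0.612, -0.1547, 0.0969]
ee_rot: [-0.001, 0.719, 0.695, -0.001]
wrist_force: [0.9, -0.0, -1.5]
gripper_width: 0.413
```

```bash
python3 st.py
python3 - <<'E'
from h import *
T=get_image("top");S=get_image("side")
cv2.imwrite("pics/s25.png",cv2.resize(np.hstack([S["pixels"][190:350,250:400],T["pixels"][120:280,300:450]]),None,fx=2.6,fy=2.6))
P=allp(S).reshape(-1,3)
for x in np.arange(.53,.70,.01):
    q=P[(abs(P[:,0]-x)<.005)&(abs(P[:,1]+.16)<.03)&(P[:,2]>.075)&(P[:,2]<.16)]
    if len(q): print(round(x,2),len(q),np.round(q[q[:,2]>np.percentile(q[:,2],80)].mean(0),3))
E
```

```text
56.45 [ 612.  -154.7   96.9] jaw deg 88.1 q [ 0.21  0.65 -0.06  1.71  0.05  0.79  1.67] F [ 0.9 -0.  -1.5] M [-0.07 -0.04 -0.  ] w 0.413
0.53 11 [ 0.533 -0.158  0.132]
0.54 38 [ 0.538 -0.156  0.13 ]
0.55 33 [ 0.55  -0.16   0.131]
0.56 32 [ 0.559 -0.159  0.131]
0.57 37 [ 0.571 -0.157  0.132]
0.58 30 [ 0.579 -0.16   0.131]
0.59 56 [ 0.59  -0.156  0.134]
0.6 46 [ 0.599 -0.174  0.139]
0.61 15 [ 0.61  -0.187  0.123]
0.62 12 [ 0.618 -0.189  0.123]
0.63 19 [ 0.633 -0.165  0.128]
0.64 35 [ 0.637 -0.162  0.131]
0.65 39 [ 0.648 -0.163  0.132]
0.66 35 [ 0.66  -0.161  0.13 ]
0.67 40 [ 0.671 -0.167  0.13 ]
0.68 35 [ 0.68  -0.16   0.131]
0.69 19 [ 0.688 -0.164  0.13 ]
```

View pics/s25.png

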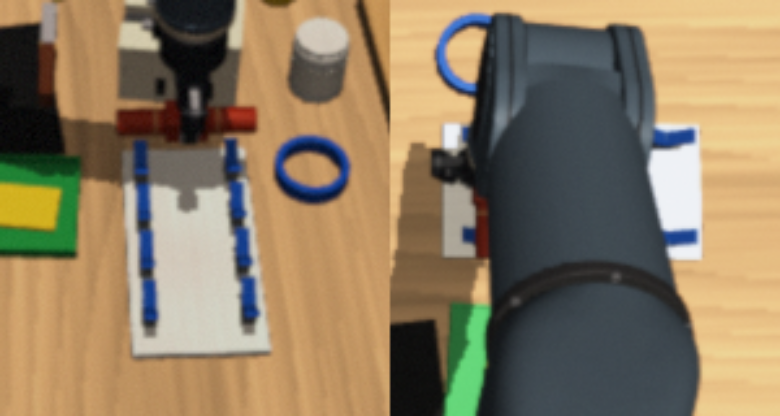

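Call:
play_rows([
  [20, 0, 0, 0, 0],
  [20, 0, 0, -10, 0],
  [20, 0, 0, -20, 0],
  [20, 0, 0, -24, 0],
  [20, 0, 0, -24, 0],
  [20, 0, 0, -24, 0],
  [20, 0, 0, -24, 0],
  [20, 0, 0, -24, 0],
  [20, 0, 0, -24, 0],
  [20, 0, 0, -24, 0],
])

```text
time: 57.8
ee_pos: [0.6126, -0.1555, 0.0738]
ee_rot: [0.0, 0.719, 0.695, 0.0]
wrist_force: [-0.6, 0.2, -1.1]
gripper_width: 0.414
```

```bash
python3 st.py
python3 - <<'E'
from h import *
T=get_image("top");S=get_image("side")
for n,I in (("t",T),("s",S)):
    P=allp(I).reshape(-1,3)
    for x in (.555,.665):
        q=P[(abs(P[:,0]-x)<.012)&(P[:,1]>-.4)&(P[:,1]<-.11)&(P[:,2]>.04)&(P[:,2]<.062)]
        k=q[:,1]
        h=np.histogram(k,bins=np.arange(-.4,-.11,.005))
        print(n,x,[(round(b,3),c) for b,c in zip(h[1],h[0]) if c])
cv2.imwrite("pics/s26.png",cv2.resize(S["pixels"][180:300,270:390],(720,720),interpolation=cv2.INTER_CUBIC))
E
```

```text
57.8 [ 612.6 -155.5   73.8] jaw deg 88.06 q [ 0.21  0.68 -0.06  1.73  0.05  0.74  1.66] F [-0.6  0.2 -1.1] M [-0.   -0.03 -0.  ] w 0.414
t 0.555 [(np.float64(-0.38), np.int64(6)), (np.float64(-0.375), np.int64(16)), (np.float64(-0.37), np.int64(13)), (np.float64(-0.365), np.int64(9)), (np.float64(-0.36), np.int64(4)), (np.float64(-0.35), np.int64(4)), (np.float64(-0.345), np.int64(8)), (np.float64(-0.34), np.int64(2)), (np.float64(-0.145), np.int64(4)), (np.float64(-0.14), np.int64(8)), (np.float64(-0.135), np.int64(11))]
t 0.665 [(np.float64(-0.385), np.int64(3)), (np.float64(-0.38), np.int64(8)), (np.float64(-0.375), np.int64(11)), (np.float64(-0.37), np.int64(11)), (np.float64(-0.365), np.int64(7)), (np.float64(-0.355), np.int64(4)), (np.float64(-0.35), np.int64(5)), (np.float64(-0.345), np.int64(7)), (np.float64(-0.34), np.int64(8)), (np.float64(-0.335), np.int64(11)), (np.float64(-0.33), np.int64(1)), (np.float64(-0.14), np.int64(5)), (np.float64(-0.135), np.int64(4))]
s 0.555 [(np.float64(-0.38), np.int64(7)), (np.float64(-0.375), np.int64(8)), (np.float64(-0.37), np.int64(3)),
[... 1879 characters left out ...]
14)), (np.float64(-0.275), np.int64(14)), (np.float64(-0.27), np.int64(1)), (np.float64(-0.255), np.int64(3)), (np.float64(-0.25), np.int64(12)), (np.float64(-0.245), np.int64(2)), (np.float64(-0.235), np.int64(1)), (np.float64(-0.23), np.int64(3)), (np.float64(-0.225), np.int64(2)), (np.float64(-0.22), np.int64(13)), (np.float64(-0.215), np.int64(15)), (np.float64(-0.21), np.int64(9)), (np.float64(-0.205), np.int64(5)), (np.float64(-0.19), np.int64(2)), (np.float64(-0.185), np.int64(8)), (np.float64(-0.18), np.int64(2)), (np.float64(-0.175), np.int64(1)), (np.float64(-0.17), np.int64(3)), (np.float64(-0.16), np.int64(3)), (np.float64(-0.155), np.int64(7)), (np.float64(-0.15), np.int64(10))]
```

View pics/s26.png

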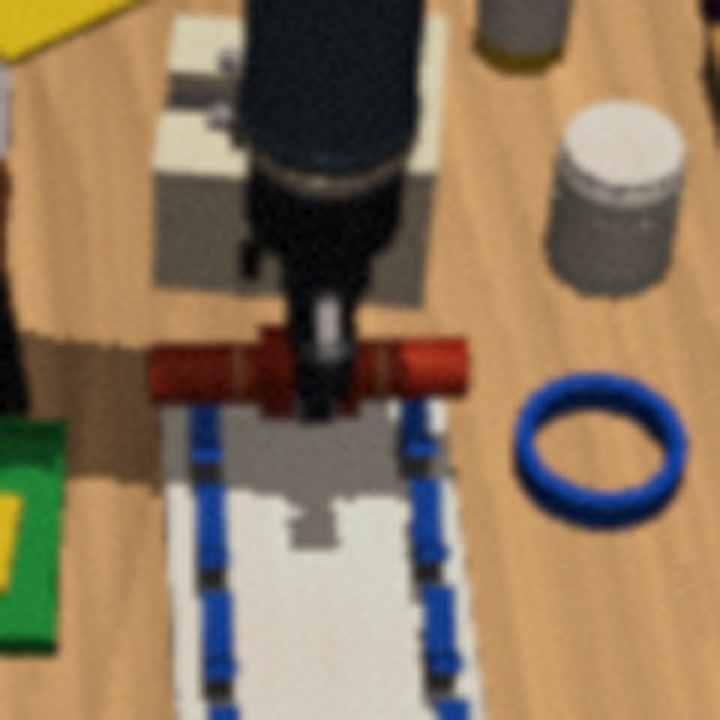

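Call:
play_rows([
  [20, 0, -2, 0, 0],
  [20, 0, -2, -8, 0],
  [20, 0, -2, -16, 0],
  [20, 0, -2, -24, 0],
  [20, 0, -2, -30, 0],
  [20, 0, -2, -33, 0],
  [20, 0, -2, -35, 0],
  [20, 0, -2, -36, 0],
  [20, 0, -2, -36, 0],
  [20, 0, -2, -36, 0],
])

```text
time: 59.15
ee_pos: [0.6128, -0.1563, 0.0422]
ee_rot: [0.001, 0.718, 0.696, 0.001]
wrist_force: [-15.6, 7.3, 47.5]
gripper_width: 0.418
```

Call:
play_rows([
  [40, 0, 0, 0, 0],
  [45, 0, 0, 0, 0],
  [50, 0, 0, 0, 0],
  [55, 0, 0, 0, 0],
  [55, 0, 0, 0, 0],
  [55, 0, 0, 10, 0],
  [55, 0, 0, 40, 0],
  [55, 0, 0, 90, 0],
  [55, 0, 0, 140, 0],
  [55, 0, 0, 160, 0],
])

```text
time: 60.4
ee_pos: [0.6139, -0.1578, 0.202]
ee_rot: [0.002, 0.719, 0.695, 0.001]
wrist_force: [0.1, 0.1, -0.7]
gripper_width: 0.639
```

Call:
play_rows([
  [20, -20, 40, 20, 0],
  [10, -50, 90, 20, 0],
  [0, -80, 140, 20, 0],
  [0, -100, 190, 20, 0],
  [0, -110, 240, 20, 0],
  [0, -120, 290, 20, 0],
  [0, -120, 340, 20, 0],
  [0, -120, 390, 20, 0],
  [0, -120, 400, 20, 0],
  [0, -120, 400, 20, 0],
])

```text
time: 61.65
ee_pos: [0.4925, 0.2427, 0.2181]
ee_rot: [0.0, 0.719, 0.695, 0.0]
wrist_force: [-0.2, -0.2, 0.5]
gripper_width: -0.002
```

```bash
python3 st.py
cat > look.py <<'E'
import sys
from h import *
T=get_image("top");S=get_image("side")
cv2.imwrite(f"pics/{sys.argv[1]}.png",np.hstack([S["pixels"][80:350,160:430],T["pixels"][100:370,100:450]]))
for n,I in (("top",T),("side",S)):
    P=allp(I).reshape(-1,3)
    q=P[(P[:,0]>.5)&(P[:,0]<.72)&(P[:,1]>-.4)&(P[:,1]<-.12)&(P[:,2]>.062)&(P[:,2]<.1)]
    for y in (-.157,-.223,-.289,-.355):
        k=q[abs(q[:,1]-y)<.033]
        if len(k)>30: print(n,"leg at",y,len(k),cv2.minAreaRect((k[:,:2]*1000).astype(np.float32)),np.percentile(k[:,2],[50,95]).round(4))
    for r in cut_out(n,"leg1")[:4]:
        m=mp(I,np.array(r["mask"])); print(n,"leg",round(r["p"],2),np.round(np.median(m,0),3),np.round(np.percentile(m,3,axis=0),3),np.round(np.percentile(m,97,axis=0),3))
    for r in cut_out(n,"bar")[:2]:
        m=mp(I,np.array(r["mask"])); print(n,"bar",round(r["p"],2),np.round(np.median(m,0),3),cv2.minAreaRect((m[:,:2]*1000).astype(np.float32)))
E
python3 look.py s27
```

```text
61.65 [492.5 242.7 218.1] jaw deg 88.13 q [-0.44  0.4  -0.14  1.79  0.07  0.95  0.92] F [-0.2 -0.2  0.5] M [-0.07 -0.03  0.  ] w -0.002
top leg at -0.157 687 ((608.8983154296875, -156.86793518066406), (36.49172592163086, 160.11244201660156), 87.2736587524414) [0.0721 0.0767]
top leg 0.66 [ 0.608 -0.155  0.072] [ 0.534 -0.172  0.052] [ 0.683 -0.139  0.077]
top leg 0.36 [0.575 0.361 0.097] [0.571 0.358 0.063] [0.581 0.368 0.117]
top bar 0.76 [0.454 0.057 0.027] ((453.5406799316406, 58.49726867675781), (171.25650024414062, 20.270801544189453), 86.53841400146484)
top bar 0.58 [0.576 0.362 0.101] ((585.5262451171875, 382.08746337890625), (56.445465087890625, 10.440938949584961), 62.70962142944336)
side leg at -0.157 491 ((612.0909423828125, -160.82843017578125), (43.81789779663086, 158.0393524169922), 84.78898620605469) [0.0725 0.0789]
side leg 0.77 [ 0.609 -0.167  0.07 ] [ 0.536 -0.178  0.047] [ 0.682 -0.142  0.079]
side leg 0.66 [0.562 0.362 0.094] [0.544 0.35  0.01 ] [0.581 0.384 0.163]
side bar 0.64 [0.455 0.028 0.027] ((455.16265869140625, 57.416893005371094), (183.5266571044922, 23.698259353637695), 87.61143493652344)
```

View pics/s27.png

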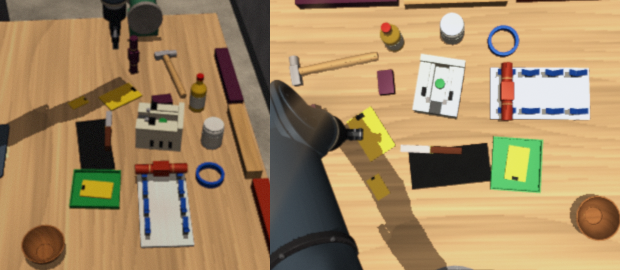

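Run:
```python
from h import *
T=get_image("top");S=get_image("side")
A=allp(T);B=allp(S)
print(A[170:215:10,[20,50,65,75]].round(2).tolist()); print(B[65:115:8,[295,303,311]].round(2).tolist())
for n,Q in (("t",A),("s",B)):
    P=Q.reshape(-1,3); q=P[(P[:,0]>.5)&(P[:,0]<.62)&(P[:,1]>.32)&(P[:,1]<.44)&(P[:,2]>.153)&(P[:,2]<.17)]
    if len(q)>5: print(n,len(q),cv2.minAreaRect((q[:,:2]*1000).astype(np.float32)))
```

```text
[[[0.87, 1.32, -0.75], [0.7, 0.69, 0.0], [0.67, 0.56, 0.14], [0.68, 0.56, 0.09]], [[0.64, 0.67, 0.16], [0.64, 0.58, 0.18], [0.64, 0.56, 0.14], [0.65, 0.56, 0.1]], [[0.62, 0.66, 0.17], [0.61, 0.57, 0.18], [0.62, 0.56, 0.14], [0.63, 0.56, 0.09]], [[0.59, 0.66, 0.16], [0.59, 0.58, 0.17], [0.59, 0.56, 0.14], [0.6, 0.56, 0.09]], [[0.57, 0.68, 0.14], [0.57, 0.6, 0.13], [0.57, 0.56, 0.14], [0.51, 0.26, 0.61]]]
[[[0.6, 0.74, 0.16], [0.63, 0.72, 0.17], [0.66, 0.73, 0.16]], [[0.59, 0.68, 0.15], [0.62, 0.65, 0.17], [0.66, 0.68, 0.15]], [[0.59, 0.63, 0.15], [0.62, 0.6, 0.17], [0.65, 0.62, 0.16]], [[0.58, 0.56, 0.16], [0.61, 0.56, 0.16], [0.65, 0.56, 0.16]], [[0.58, 0.56, 0.12], [0.61, 0.56, 0.12], [0.65, 0.55, 0.12]], [[0.58, 0.56, 0.08], [0.62, 0.56, 0.08], [0.65, 0.55, 0.09]], [[0.59, 0.6, 0.02], [0.62, 0.56, 0.05], [0.65, 0.59, 0.02]]]
s 47 ((565.2886962890625, 373.84283447265625), (32.247901916503906, 31.92243766784668), 57.649234771728516)
```

Call:
play_rows([
  [0, 30, 10, 0, -0.17],
  [0, 60, 30, 0, -0.34],
  [0, 90, 60, 0, -0.51],
  [0, 110, 90, 0, -0.68],
  [0, 115, 120, 0, -0.85],
  [0, 115, 140, 0, -1.02],
  [0, 115, 140, 0, -1.19],
  [0, 115, 140, 0, -1.327],
  [0, 115, 140, 0, -1.327],
  [0, 115, 140, 0, -1.327],
])

```text
time: 63.3
ee_pos: [0.6076, 0.3823, 0.2177]
ee_rot: [0.0, 0.994, 0.106, -0.0]
wrist_force: [0.6, 0.1, -0.3]
gripper_width: 0.0
```

Call:
play_rows([
  [0, 0, 0, -20, 0],
  [0, 0, 0, -45, 0],
  [0, 0, 0, -70, 0],
  [0, 0, 0, -80, 0],
  [0, 0, 0, -80, 0],
  [0, 0, 0, -80, 0],
  [0, 0, 0, -80, 0],
  [0, 0, 0, -80, 0],
  [0, 0, 0, -80, 0],
  [0, 0, 0, -80, 0],
])

```text
time: 64.55
ee_pos: [0.6076, 0.3826, 0.1378]
ee_rot: [-0.0, 0.994, 0.105, 0.0]
wrist_force: [-0.4, 0.5, 0.6]
gripper_width: 0.001
```

```bash
python3 st.py; python3 lg.py s28 .3 .6 .25 .45
```

```text
64.55 [607.6 382.6 137.8] jaw deg 12.04 q [-0.74  0.73  0.2   1.42 -0.16  1.   -0.29] F [-0.4  0.5  0.6] M [ 0.01 -0.02  0.01] w 0.001
top 0.013 36 ((560.9779663085938, 364.30120849609375), (30.57608413696289, 12.506354331970215), 3.5541677474975586) [0.0279 0.0474]
top 0.026 20 ((557.4432373046875, 362.5931091308594), (8.318381309509277, 26.759090423583984), 76.9533920288086) [0.035  0.0476]
top 0.034 11 ((557.4432373046875, 362.5931091308594), (8.318381309509277, 26.759090423583984), 76.9533920288086) [0.0412 0.0476]
side 0.013 80 ((536.8572387695312, 317.62646484375), (140.28237915039062, 83.18539428710938), 78.3747787475586) [0.0257 0.0491]
side 0.026 39 ((562.6341552734375, 364.2750549316406), (22.99591064453125, 30.45962905883789), 86.85728454589844) [0.0398 0.0493]
side 0.034 26 ((561.3880615234375, 362.8943176269531), (17.77173614501953, 30.378944396972656), 79.47598266601562) [0.0436 0.0495]
```

View pics/s28.png

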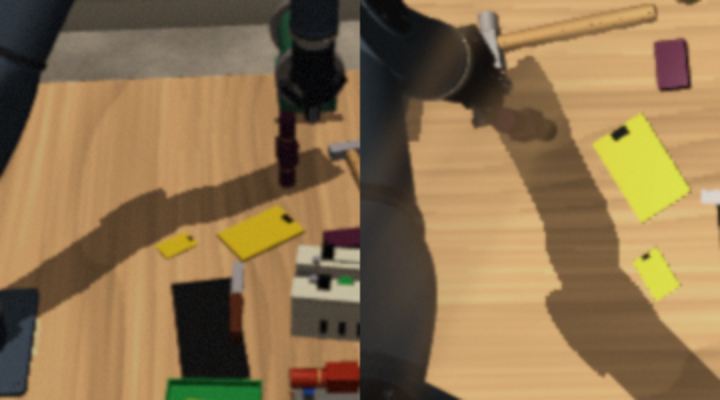

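Call:
play_rows([
  [0, -8, -1.7, 0, 0],
  [0, -16, -3.4, 0, 0],
  [0, -22, -4.7, 0, 0],
  [0, -28, -6, 0, 0],
  [0, -34, -7.2, 0, 0],
  [0, -40, -8.5, 0, 0],
  [0, -46, -9.8, 0, 0],
  [0, -52, -11, 0, 0],
  [0, -58, -12, 0, 0],
  [0, -58, -12, 0, 0],
])

```text
time: 65.9
ee_pos: [0.5491, 0.3706, 0.1379]
ee_rot: [-0.0, 0.994, 0.105, -0.0]
wrist_force: [1.1, -0.7, 0.1]
gripper_width: 0.001
```

Call:
play_rows([
  [80, 20, 0, 40, 0],
  [80, 20, -30, 80, 0],
  [80, 20, -80, 80, 0],
  [80, 20, -130, 80, 0],
  [80, 20, -180, 80, 0],
  [80, 20, -230, 80, 0],
  [80, 10, -280, 80, 0],
  [80, -10, -320, 80, 0],
  [80, -30, -360, 80, 0],
  [80, -50, -400, 80, 0],
])

```text
time: 67.15
ee_pos: [0.4991, -0.0309, 0.218]
ee_rot: [0.0, 0.995, 0.105, 0.0]
wrist_force: [0.7, -0.6, 0.6]
gripper_width: 0.937
```

```bash
python3 st.py; python3 lg.py s29 .3 .6 .29 .45
```

```text
67.15 [499.1 -30.9 218. ] jaw deg 12.01 q [-0.22  0.34  0.26  1.92 -0.11  0.9   0.3 ] F [ 0.7 -0.6  0.6] M [-0.   -0.04 -0.02] w 0.937
top 0.013 716 ((454.70281982421875, 339.7602844238281), (38.4299430847168, 159.383056640625), 89.49684143066406) [0.0327 0.039 ]
top 0.026 606 ((455.1695556640625, 340.46484375), (37.613990783691406, 158.203369140625), 88.71839141845703) [0.0333 0.0391]
top 0.034 252 ((455.17095947265625, 339.5712585449219), (157.1614227294922, 35.755184173583984), 1.1462727785110474) [0.036  0.0397]
side 0.013 184 ((418.1439514160156, 336.6878967285156), (42.1983757019043, 83.367431640625), 89.03598022460938) [0.0326 0.0411]
side 0.026 139 ((418.46087646484375, 336.68255615234375), (42.1983757019043, 82.73344421386719), 89.03598022460938) [0.0347 0.0413]
side 0.034 77 ((418.956787109375, 337.0412902832031), (82.7517318725586, 39.047813415527344), 2.682460308074951) [0.037  0.0421]
```

View pics/s29.png

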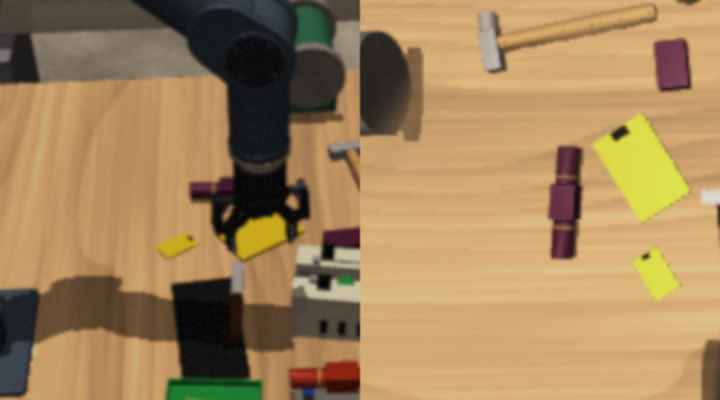

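Call:
play_rows([
  [52, -5, 40, 0, 0.15],
  [52, -10, 85, 0, 0.3],
  [52, -15, 130, 0, 0.45],
  [52, -20, 175, 0, 0.6],
  [52, -25, 220, 0, 0.75],
  [52, -30, 265, 0, 0.9],
  [52, -35, 305, 0, 1.05],
  [52, -40, 345, 0, 1.2],
  [52, -42.6, 370.6, 0, 1.353],
  [52, -42.6, 370.6, 0, 1.353],
])

```text
time: 68.5
ee_pos: [0.4562, 0.344, 0.2176]
ee_rot: [-0.001, 0.708, 0.706, 0.0]
wrist_force: [-0.3, -0.3, -0.3]
gripper_width: 0.611
```

Call:
play_rows([
  [52, 0, 0, -40, 0],
  [52, 0, 0, -90, 0],
  [52, 0, 0, -130, 0],
  [52, 0, 0, -160, 0],
  [52, 0, 0, -160, 0],
  [52, 0, 0, -160, 0],
  [52, 0, 0, -160, 0],
  [52, 0, 0, -160, 0],
  [52, 0, 0, -160, 0],
  [52, 0, 0, -160, 0],
])

```text
time: 69.75
ee_pos: [0.4571, 0.3412, 0.058]
ee_rot: [0.0, 0.71, 0.704, 0.0]
wrist_force: [-0.8, 0.4, -0.7]
gripper_width: 0.607
```

```bash
python3 st.py; python3 lg.py s30 .35 .55 .3 .38
```

```text
69.75 [457.1 341.2  58. ] jaw deg 89.55 q [-0.64  0.63 -0.13  1.9   0.13  0.61  0.71] F [-0.8  0.4 -0.7] M [0.04 0.01 0.08] w 0.607
top 0.013 537 ((454.89422607421875, 339.2800598144531), (35.69981384277344, 158.86953735351562), 88.72189331054688) [0.0316 0.0377]
top 0.026 443 ((455.19671630859375, 339.46270751953125), (35.321048736572266, 158.2728729248047), 88.72189331054688) [0.0325 0.0377]
top 0.034 139 ((456.55841064453125, 339.6546325683594), (34.09593963623047, 154.57785034179688), 89.80304718017578) [0.0358 0.0382]
side 0.013 359 ((456.576416015625, 337.07708740234375), (45.76005935668945, 156.55850219726562), 83.08039855957031) [0.0311 0.0407]
side 0.026 247 ((456.775146484375, 336.87774658203125), (44.47013854980469, 155.9793243408203), 81.00009155273438) [0.0336 0.0411]
side 0.034 112 ((456.4136962890625, 336.6490478515625), (39.90141677856445, 156.27163696289062), 83.27101135253906) [0.0368 0.0431]
```

View pics/s30.png

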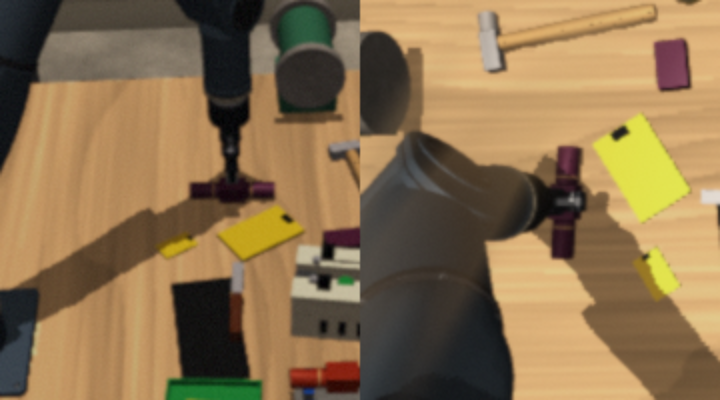

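Call:
play_rows([
  [52, 0, -1, -20, -0.01],
  [52, 0, -1, -40, -0.01],
  [52, 0, -1, -50, -0.01],
  [52, 0, -1, -53, -0.01],
  [52, 0, -1, -53, -0.01],
  [20, 0, -1, -53, -0.01],
  [20, 0, -1, -53, -0.01],
  [20, 0, -1, -53, -0.01],
  [20, 0, -1, -53, -0.01],
  [20, 0, -1, -53, -0.01],
])

```text
time: 71.1
ee_pos: [0.4575, 0.3406, 0.0057]
ee_rot: [0.0, 0.713, 0.701, 0.001]
wrist_force: [-1.3, 0.5, 7.7]
gripper_width: 0.413
```

Call:
play_rows([
  [20, 0, 0, 0, 0],
  [20, 0, 0, 0, 0],
  [20, 0, 0, 30, 0],
  [20, 0, 0, 70, 0],
  [20, 0, 0, 120, 0],
  [20, 0, 0, 160, 0],
  [20, 0, 0, 200, 0],
  [20, 0, 0, 200, 0],
  [20, 0, 0, 200, 0],
  [20, 0, 0, 200, 0],
])

```text
time: 72.35
ee_pos: [0.4564, 0.3396, 0.2034]
ee_rot: [-0.0, 0.713, 0.701, -0.001]
wrist_force: [-0.4, 2.1, -1.1]
gripper_width: 0.411
```

Call:
play_rows([
  [20, 12, -45, 0, -0.013],
  [20, 24, -95, 0, -0.013],
  [20, 36, -145, 0, -0.013],
  [20, 48, -195, 0, -0.013],
  [20, 60, -245, 0, -0.013],
  [20, 72, -295, 0, -0.013],
  [20, 84, -345, 0, -0.013],
  [20, 96, -395, 0, -0.013],
  [20, 108, -440, 0, -0.013],
  [20, 118, -480, 0, -0.013],
])

```text
time: 73.6
ee_pos: [0.5747, -0.1417, 0.2035]
ee_rot: [-0.001, 0.718, 0.696, -0.001]
wrist_force: [-0.3, 0.1, -1.7]
gripper_width: 0.409
```

```bash
python3 st.py
```

```text
73.6 [ 574.7 -141.7  203.5] jaw deg 88.19 q [ 0.21  0.48 -0.07  1.7   0.04  0.97  1.66] F [-0.3  0.1 -1.7] M [ 0.01 -0.01 -0.06] w 0.409
```

Call:
play_rows([
  [20, 10, -45, 0, 0],
  [20, 20, -95, 0, 0],
  [20, 30, -135, 0, 0],
  [20, 35, -148, 0, 0],
  [20, 35, -148, -30, 0],
  [20, 35, -148, -60, 0],
  [20, 35, -148, -90, 0],
  [20, 35, -148, -110, 0],
  [20, 35, -148, -125, 0],
  [20, 35, -148, -125, 0],
])

```text
time: 74.85
ee_pos: [0.6094, -0.2869, 0.0784]
ee_rot: [-0.001, 0.718, 0.696, -0.0]
wrist_force: [-0.2, -0.2, -0.6]
gripper_width: 0.409
```

```bash
python3 st.py
python3 - <<'E'
from h import *
S=get_image("side");P=allp(S).reshape(-1,3)
for x in np.arange(.52,.70,.01):
    q=P[(abs(P[:,0]-x)<.005)&(abs(P[:,1]+.29)<.035)&(P[:,2]>.075)&(P[:,2]<.14)]
    if len(q): print(round(x,2),len(q),np.round(q[q[:,2]>np.percentile(q[:,2],80)].mean(0),3))
cv2.imwrite("pics/s31.png",cv2.resize(S["pixels"][210:340,270:400],(650,650),interpolation=cv2.INTER_CUBIC))
E
```

```text
74.85 [ 609.4 -286.9   78.4] jaw deg 88.28 q [ 0.4   0.72 -0.06  1.6   0.05  0.82  1.87] F [-0.2 -0.2 -0.6] M [ 0.02  0.05 -0.01] w 0.409
0.53 29 [ 0.532 -0.289  0.109]
0.54 42 [ 0.54  -0.285  0.108]
0.55 44 [ 0.55  -0.288  0.11 ]
0.56 39 [ 0.56  -0.286  0.109]
0.57 46 [ 0.571 -0.288  0.11 ]
0.58 43 [ 0.58  -0.29   0.109]
0.59 62 [ 0.59  -0.292  0.112]
0.6 39 [ 0.597 -0.305  0.124]
0.61 12 [ 0.61  -0.318  0.101]
0.62 8 [ 0.621 -0.312  0.092]
0.63 22 [ 0.633 -0.294  0.11 ]
0.64 46 [ 0.641 -0.297  0.109]
0.65 37 [ 0.65  -0.295  0.11 ]
0.66 41 [ 0.66  -0.297  0.109]
0.67 37 [ 0.668 -0.297  0.108]
0.68 40 [ 0.68  -0.292  0.108]
0.69 12 [ 0.687 -0.292  0.106]
```

View pics/s31.png

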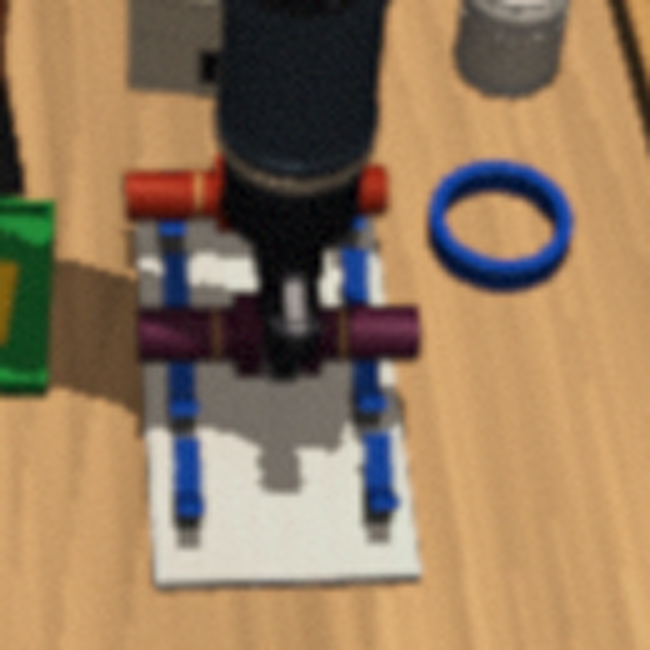

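Call:
play_rows([
  [20, 0, -1, 0, 0],
  [20, 0, -1, -8, 0],
  [20, 0, -1, -16, 0],
  [20, 0, -1, -24, 0],
  [20, 0, -1, -29, 0],
  [20, 0, -1, -32, 0],
  [20, 0, -1, -34, 0],
  [20, 0, -1, -34, 0],
  [20, 0, -1, -34, 0],
  [20, 0, -1, -34, 0],
])

```text
time: 76.15
ee_pos: [0.6102, -0.2886, 0.046]
ee_rot: [0.0, 0.718, 0.696, 0.0]
wrist_force: [0.1, 1.8, -0.8]
gripper_width: 0.41
```

Call:
play_rows([
  [40, 0, 0, 0, 0],
  [45, 0, 0, 0, 0],
  [50, 0, 0, 0, 0],
  [55, 0, 0, 0, 0],
  [55, 0, 0, 0, 0],
  [55, 0, 0, 10, 0],
  [55, 0, 0, 40, 0],
  [55, 0, 0, 90, 0],
  [55, 0, 0, 140, 0],
  [55, 0, 0, 160, 0],
])

```text
time: 77.4
ee_pos: [0.6112, -0.2894, 0.2103]
ee_rot: [0.003, 0.718, 0.696, 0.001]
wrist_force: [-0.6, 0.4, 1.0]
gripper_width: 0.647
```

Call:
play_rows([
  [55, -20, 40, 20, 0],
  [55, -40, 90, 20, 0],
  [55, -60, 140, 20, 0],
  [55, -80, 190, 20, 0],
  [55, -100, 240, 20, 0],
  [55, -120, 290, 20, 0],
  [55, -140, 340, 20, 0],
  [55, -140, 390, 20, 0],
  [55, -140, 440, 20, 0],
  [55, -140, 490, 20, 0],
])

```text
time: 78.65
ee_pos: [0.47, 0.2027, 0.2268]
ee_rot: [0.0, 0.718, 0.696, 0.001]
wrist_force: [1.6, -0.3, 0.5]
gripper_width: 0.644
```

```bash
python3 st.py; python3 look.py s32;  python3 m.py | grep -E "tray|mat|rack"
```

```text
78.65 [470.  202.7 226.8] jaw deg 88.22 q [-0.37  0.34 -0.18  1.87  0.08  0.94  0.96] F [ 1.6 -0.3  0.5] M [-0.06 -0.12 -0.01] w 0.644
top leg at -0.157 686 ((608.667236328125, -156.9542694091797), (35.98728561401367, 159.45913696289062), 88.15789794921875) [0.0719 0.0774]
top leg at -0.289 693 ((608.3255615234375, -288.9873352050781), (36.58467102050781, 159.77052307128906), 87.98993682861328) [0.0719 0.0768]
top leg 0.7 [ 0.606 -0.286  0.072] [ 0.532 -0.303  0.06 ] [ 0.679 -0.271  0.077]
top bar 0.98 [0.454 0.056 0.027] ((454.11981201171875, 58.88022994995117), (171.59213256835938, 21.386611938476562), 87.51834869384766)
side leg at -0.157 495 ((612.264404296875, -159.055908203125), (45.724761962890625, 158.011962890625), 84.79530334472656) [0.0726 0.0793]
side leg at -0.289 574 ((610.1957397460938, -291.400634765625), (39.397254943847656, 160.3869171142578), 89.74510955810547) [0.0724 0.0784]
side leg 0.86 [ 0.61  -0.167  0.07 ] [ 0.538 -0.178  0.015] [ 0.681 -0.142  0.08 ]
side leg 0.57 [ 0.609 -0.299  0.071] [ 0.537 -0.309  0.046] [ 0.683 -0.276  0.079]
side bar 0.68 [0.455 0.036 0.027] ((453.4601745605469, 57.71157455444336), (182.52127075195312, 25.056875228881836), 86.56619262695312)
top rack (array([ 606.5, -254.9]), array([285.1, 215.7]), 86.89) lips (array([ 612.2, -256.5]), array([247.3, 152.9]), 88.42)
top tray (array([ 406.8, -183.6]), array([141.2, 150. ]), 84.97)
side rack (array([ 609.8, -275.3]), array([216. , 345.3]), 0.76) lips (array([ 611.1, -257.8]), array([249. , 160.8]), 88.78)
side tray (array([ 408.9, -183.5]), array([147.7, 150.7]), 85.21)
```

View pics/s32.png

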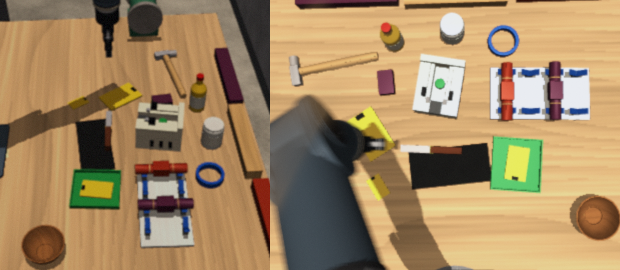

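Call:
play_rows([
  [50, -2, -20, 0, -0.17],
  [50, -4, -40, 0, -0.34],
  [50, -6, -60, 0, -0.51],
  [50, -8, -80, 0, -0.68],
  [50, -10, -100, 0, -0.85],
  [50, -12, -120, 0, -1.02],
  [50, -14, -140, 0, -1.19],
  [50, -14.5, -160, 0, -1.36],
  [50, -14.5, -188, 0, -1.53],
  [50, -14.5, -188, -60, -1.57],
])

```text
time: 80.35
ee_pos: [0.4586, 0.0106, 0.1682]
ee_rot: [-0.0, 1.0, -0.019, 0.005]
wrist_force: [1.2, 1.0, -1.1]
gripper_width: 0.585
```

Call:
play_rows([
  [50, 0, 0, 0, 0],
  [50, 0, 0, -40, 0],
  [50, 0, 0, -80, 0],
  [50, 0, 0, -110, 0],
  [50, 0, 0, -110, 0],
  [50, 0, 0, -110, 0],
  [50, 0, 0, -110, 0],
  [50, 0, 0, -110, 0],
  [50, 0, 0, -110, 0],
  [50, 0, 0, -110, 0],
])

```text
time: 81.6
ee_pos: [0.4556, 0.0132, 0.0559]
ee_rot: [-0.0, 1.0, -0.015, 0.0]
wrist_force: [0.7, 0.4, 0.9]
gripper_width: 0.585
```

```bash
python3 st.py
python3 - <<'E'
from h import *
S=get_image("side")
cv2.imwrite("pics/s33.png",cv2.resize(S["pixels"][160:280,200:320],(600,600),interpolation=cv2.INTER_CUBIC))
P=allp(S).reshape(-1,3)
for y in np.arange(-.03,.15,.01):
    q=P[(abs(P[:,1]-y)<.005)&(abs(P[:,0]-.455)<.007)&(P[:,2]<.045)]
    if len(q): print(round(y,2),len(q),np.round(np.median(q[:,2]),4),end="; ")
E
```

```text
81.6 [455.6  13.2  55.9] jaw deg -1.72 q [-0.23  0.53  0.14  2.2  -0.18  0.42  0.03] F [0.7 0.4 0.9] M [0.01 0.01 0.03] w 0.585
-0.03 31 0.021; -0.02 11 0.0294; -0.01 11 0.03; 0.0 10 0.0316; 0.01 12 0.0325; 0.02 6 0.0323; 0.03 8 0.0331; 0.04 8 0.0336; 0.05 8 0.0315; 0.06 5 0.0313; 0.07 3 0.0221; 0.08 7 0.0214; 0.09 8 0.0191; 0.1 9 0.0201; 0.11 5 0.018; 0.12 2 0.0062;
```

View pics/s33.png

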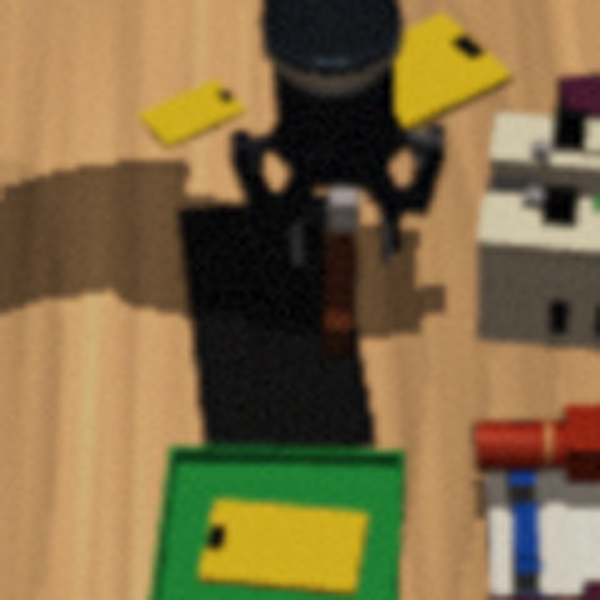

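Call:
play_rows([
  [50, 0, 0, -20, 0],
  [50, 0, 0, -38, 0],
  [50, 0, 0, -46, 0],
  [50, 0, 0, -49, 0],
  [50, 0, 0, -49, 0],
  [5, 0, 0, -49, 0],
  [5, 0, 0, -49, 0],
  [5, 0, 0, -49, 0],
  [5, 0, 0, -49, 0],
  [5, 0, 0, -49, 0],
])

```text
time: 82.9
ee_pos: [0.4556, 0.0132, 0.0073]
ee_rot: [-0.0, 1.0, -0.015, 0.0]
wrist_force: [0.1, 0.1, 6.7]
gripper_width: 0.218
```

Call:
play_rows([
  [5, 0, 0, 0, 0],
  [5, 0, 0, 0, 0],
  [5, 0, 0, 15, 0],
  [5, 0, 0, 30, 0],
  [5, -6, -10, 30, 0],
  [5, -12, -20, 30, 0],
  [5, -18, -30, 30, 0],
  [5, -24, -40, 30, 0],
  [5, -24, -45, 30, 0],
  [5, -24, -45, 30, 0],
])

```text
time: 84.15
ee_pos: [0.4318, -0.0323, 0.0367]
ee_rot: [-0.0, 1.0, -0.015, 0.0]
wrist_force: [-0.0, 0.0, -1.9]
gripper_width: 0.219
```

```bash
python3 st.py
```

```text
84.15 [431.8 -32.3  36.7] jaw deg -1.77 q [-0.11  0.55  0.1   2.27 -0.17  0.32  0.12] F [-0.   0.  -1.9] M [-0.03  0.01 -0.07] w 0.219
```

Call:
play_rows([
  [5, 0, 0, -10, 0],
  [5, 0, 0, -20, 0],
  [5, 0, 0, -26, 0],
  [5, 0, 0, -29, 0],
  [5, 0, 0, -29, 0],
  [25, 0, 0, -29, 0],
  [40, 0, 0, -29, 0],
  [50, 0, 0, -29, 0],
  [50, 0, 0, -29, 0],
  [50, 0, 0, 0, 0],
])

```text
time: 85.4
ee_pos: [0.4305, -0.0318, 0.036]
ee_rot: [0.0, 1.0, -0.015, -0.002]
wrist_force: [-0.0, 0.6, -0.1]
gripper_width: 0.579
```

Call:
play_rows([
  [50, 0, 0, 50, 0],
  [50, 0, 0, 100, 0],
  [50, 0, 0, 150, 0],
  [30, 0, 0, 180, 0],
  [0, 40, 10, 180, -0.05],
  [0, 80, 20, 180, -0.1],
  [0, 120, 35, 180, -0.15],
  [0, 160, 50, 180, -0.15],
  [0, 190, 58, 180, -0.15],
  [0, 200, 59, 180, -0.15],
])

```text
time: 86.65
ee_pos: [0.6324, 0.028, 0.216]
ee_rot: [0.0, 0.996, -0.089, -0.0]
wrist_force: [-0.3, -1.0, -0.0]
gripper_width: 0.002
```

```bash
python3 st.py; python3 look.py s34
python3 - <<'E'
from h import *
S=get_image("side");P=allp(S).reshape(-1,3)
m=P[(P[:,0]>.33)&(P[:,0]<.5)&(P[:,1]>-.12)&(P[:,1]<.13)&(P[:,2]<.05)&(P[:,2]>-.01)]
r=[x for x in cut_out("side","mat")][:1]
for x in r:
    q=mp(S,np.array(x["mask"])); print("mat",x["p"],cv2.minAreaRect((q[:,:2]*1000).astype(np.float32)))
E
```

```text
86.65 [632.4  28.  216. ] jaw deg -10.24 q [-0.27  0.54  0.24  1.58 -0.14  1.04 -0.16] F [-0.3 -1.  -0. ] M [0.03 0.01 0.02] w 0.002
top leg at -0.157 687 ((609.267578125, -157.0026092529297), (35.9827995300293, 161.07102966308594), 87.24539947509766) [0.072  0.0768]
top leg at -0.289 703 ((608.145263671875, -288.90008544921875), (37.2664794921875, 159.64988708496094), 86.68045806884766) [0.0721 0.0768]
top leg 0.94 [ 0.604 -0.286  0.072] [ 0.534 -0.307  0.05 ] [ 0.681 -0.271  0.077]
top leg 0.73 [ 0.613 -0.155  0.071] [ 0.534 -0.176  0.012] [ 0.686 -0.139  0.078]
top bar 0.6 [ 0.431 -0.037  0.03 ] ((431.5838317871094, -38.984527587890625), (70.23310852050781, 19.27437973022461), 88.72988891601562)
top bar 0.4 [ 0.608 -0.156  0.072] ((610.1199340820312, -157.03871154785156), (36.337013244628906, 157.84738159179688), 88.71235656738281)
side leg at -0.157 486 ((612.3814697265625, -159.5103759765625), (42.46278381347656, 158.41163635253906), 86.709716796875) [0.0724 0.0785]
side leg at -0.289 573 ((609.9874267578125, -290.9416198730469), (39.90839385986328, 160.25271606445312), 86.60993957519531) [0.0724 0.0789]
side leg 0.87 [ 0.609 -0.299  0.07 ] [ 0.535 -0.309  0.046] [ 0.684 -0.277  0.079]
side bar 0.66 [0.434 0.008 0.025] ((434.6669616699219, 12.664375305175781), (186.3112335205078, 27.784236907958984), 88.45894622802734)
side bar 0.46 [ 0.4   -0.003  0.004] ((406.082275390625, 8.024765014648438), (113.23860931396484, 235.7651824951172), 5.428430557250977)
```

View pics/s34.png

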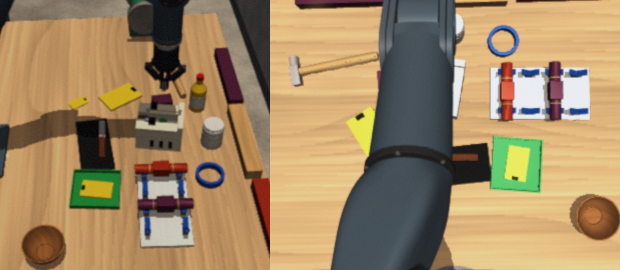

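Call:
play_rows([
  [0, 2, -1, -30, 0],
  [0, 2, -1, -60, 0],
  [0, 2, -1, -90, 0],
  [0, 2, -1, -110, 0],
  [0, 2, -1, -120, 0],
  [0, 2, -1, -125, 0],
  [0, 2, -1, -130, 0],
  [0, 2, -1, -133, 0],
  [0, 2, -1, -133, 0],
  [0, 2, -1, -133, 0],
])

```text
time: 88.3
ee_pos: [0.6337, 0.0261, 0.0841]
ee_rot: [-0.0, 0.996, -0.09, 0.0]
wrist_force: [-0.2, -0.0, -1.2]
gripper_width: -0.002
```

```bash
python3 st.py
python3 - <<'E'
from h import *
S=get_image("side")
cv2.imwrite("pics/s35.png",cv2.resize(S["pixels"][160:240,290:370],(560,560),interpolation=cv2.INTER_CUBIC))
E
```

```text
88.3 [633.7  26.1  84.1] jaw deg -10.31 q [-0.24  0.68  0.2   1.72 -0.18  0.76 -0.13] F [-0.2 -0.  -1.2] M [-0.05  0.01  0.04] w -0.002
```

View pics/s35.png

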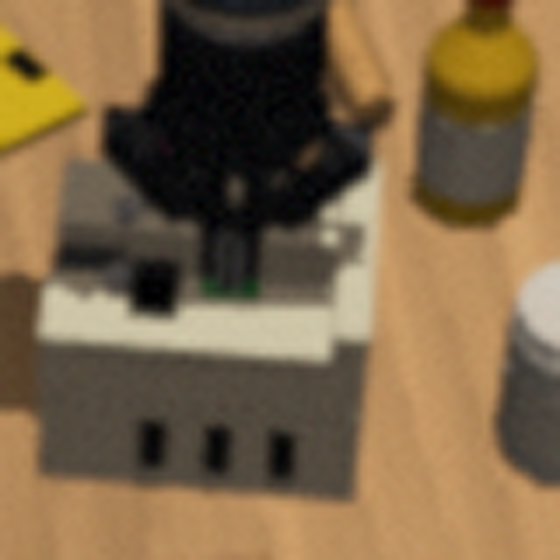

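Run:
```python
from h import *
S=get_image("side");B=allp(S)
o=np.array([.6345,.0273,0]);a=-.1815
R=np.array([[np.cos(a),np.sin(a),0],[-np.sin(a),np.cos(a),0],[0,0,1]])
L=(B-o)@R.T
P=L.reshape(-1,3); px=S["pixels"].reshape(-1,3).sum(1)
for x in np.arange(-.07,.08,.01):
    q=P[(abs(P[:,0]-x)<.005)&(abs(P[:,1])<.05)&(P[:,2]>.1)&(P[:,2]<.3)&(px<150)]
    if len(q): print(round(x,2),len(q),np.round(np.percentile(q[:,2],[0,3,10]),3), np.round(np.median(q[:,1]),3))
```

```text
-0.06 7 [0.167 0.169 0.174] -0.012
-0.05 27 [0.157 0.159 0.164] -0.009
-0.04 63 [0.1   0.109 0.115] -0.014
-0.03 127 [0.104 0.109 0.12 ] -0.022
-0.02 121 [0.105 0.119 0.134] -0.031
-0.01 121 [0.101 0.107 0.122] -0.024
0.0 117 [0.104 0.106 0.119] -0.021
0.01 123 [0.102 0.107 0.121] -0.024
0.02 112 [0.123 0.131 0.142] -0.03
0.03 111 [0.132 0.138 0.143] -0.018
0.04 69 [0.143 0.148 0.156] -0.011
0.05 24 [0.161 0.161 0.161] -0.01
0.06 6 [0.171 0.172 0.173] -0.007
```

Call:
play_rows([
  [0, 0, 0, -4, 0],
  [0, 0, 0, -7, 0],
  [0, 0, 0, -9, 0],
  [0, 0, 0, -11, 0],
  [0, 0, 0, -13, 0],
  [0, 0, 0, -14, 0],
  [0, 0, 0, -15, 0],
  [0, 0, 0, -15, 0],
  [0, 0, 0, -15, 0],
  [0, 0, 0, -15, 0],
])

```text
time: 89.65
ee_pos: [0.6336, 0.0261, 0.07]
ee_rot: [-0.0, 0.996, -0.09, 0.0]
wrist_force: [-4.4, 0.6, 16.4]
gripper_width: -0.002
```

```bash
python3 st.py
```

```text
89.65 [633.6  26.1  70. ] jaw deg -10.32 q [-0.23  0.69  0.2   1.73 -0.19  0.73 -0.12] F [-4.4  0.6 16.4] M [0.06 1.07 0.03] w -0.002
```

Call:
play_rows([
  [0, 0, 0, 10, 0],
  [0, 0, 0, 40, 0],
  [0, 0, 0, 90, 0],
  [0, 0, 0, 140, 0],
  [0, -20, 40, 170, 0],
  [0, -40, 90, 170, 0],
  [0, -60, 140, 170, 0],
  [0, -80, 190, 170, 0],
  [0, -100, 240, 170, 0],
  [0, -110, 280, 170, 0],
])

```text
time: 90.9
ee_pos: [0.522, 0.3085, 0.2388]
ee_rot: [-0.0, 0.996, -0.089, -0.0]
wrist_force: [0.9, -0.6, 0.4]
gripper_width: 0.002
```

```bash
python3 st.py; python3 look.py s36
python3 - <<'E'
from h import *
for n in ("top","side"):
    I=get_image(n)
    for k in ("start","cover","mat","glue","tin","bowl","mallet","offcut","tape"):
        for r in cut_out(n,k)[:2]:
            m=mp(I,np.array(r["mask"])); print(n,k,round(r["p"],2),np.round(np.median(m,0),3),np.round(np.percentile(m[:,2],[3,97]),3),[np.round(v,1) for v in cv2.minAreaRect((m[:,:2]*1000).astype(np.float32))])
E
```

```text
90.9 [522.  308.5 238.8] jaw deg -10.21 q [-0.76  0.48  0.23  1.62 -0.12  1.06 -0.67] F [ 0.9 -0.6  0.4] M [ 0.02 -0.01  0.02] w 0.002
top leg at -0.157 687 ((608.9193725585938, -156.89952087402344), (35.8039665222168, 159.8897705078125), 87.98124694824219) [0.0722 0.0767]
top leg at -0.289 701 ((608.1306762695312, -288.790283203125), (36.97581100463867, 160.251708984375), 85.92056274414062) [0.0717 0.0764]
top leg 0.69 [ 0.604 -0.285  0.072] [ 0.534 -0.303  0.059] [ 0.68  -0.272  0.077]
top leg 0.65 [ 0.605 -0.155  0.072] [ 0.534 -0.172  0.047] [ 0.681 -0.139  0.077]
top bar 0.71 [0.431 0.013 0.027] ((431.2245788574219, 12.42413330078125), (172.9033203125, 17.144798278808594), 89.01814270019531)
side leg at -0.157 499 ((611.8622436523438, -159.84690856933594), (40.29147720336914, 158.7920379638672), 88.98072052001953) [0.0724 0.0793]
side leg at -0.289 569 ((610.0305786132812, -291.31573486328125), (39.94966506958008, 160.35284423828125), 86.46531677246094) [0.0723 0.0788]
side leg 0.96 [ 0.605 -0.298  0.071] [ 0.535 -0.309  0.048] [ 0.68  -0.276  0.079]
side leg 0.91 [ 0.611 -0.168
[... 2146 characters left out ...]
side tin 0.78 [ 0.792 -0.033  0.077] [0.012 0.096] [array([821.2,  23.9]), array([161.3,  66.4]), np.float64(56.9)]
side bowl 0.92 [ 0.259 -0.376  0.023] [0.003 0.053] [array([ 263.6, -391.3]), array([115.8, 118.3]), np.float64(35.8)]
side mallet 0.76 [0.709 0.38  0.023] [0.005 0.032] [array([695.2, 352.3]), array([ 87.7, 301.4]), np.float64(0.7)]
side offcut 0.62 [0.655 0.183 0.031] [0.018 0.036] [array([650.4, 198.7]), array([70.5, 79.7]), np.float64(6.5)]
side tape 0.61 [ 0.763 -0.152  0.021] [0.001 0.03 ] [array([ 763.6, -153. ]), array([ 90.7, 103.9]), np.float64(23.6)]
side tape 0.17 [ 0.608 -0.299  0.07 ] [0.043 0.079] [array([ 609.7, -273.5]), array([ 77.7, 159.9]), np.float64(89.3)]
```

View pics/s36.png

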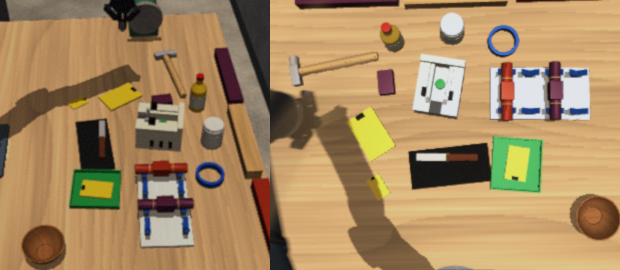

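All in place; button at 70 mm (fully down). Handing in.

Run:
```python
from cell import env
print(env.finish_job())
```

```text
the job is handed in; nothing more can be done
None
```

The job is handed in, and my last checks before that agreed with every condition; the system gave no verdict.

- **Cover:** the first attempt to lever it lifted the rear edge instead, because the bar tip was too far in. I lowered it and tried again closer to the edge, and the catch snapped in under it. The cover now lies flat in the tray, within about 5 mm of the tray's centre.
- **Legs:** there were two, one red and one purple. I pushed each over, picked it up by its block and laid it in the rack. Both sit in their saddles, about 56 mm high, 1 to 2 mm from the cradle centres and within about 2 to 3° of the rack's axis. While I lowered the red leg into its saddles the wrist force reached about 47 N, below the 120 N limit.
- **Bar:** after I first put it back it was knocked towards the edge of the mat, so I gripped it again. It now lies flat on the mat, its origin about 23 mm from the mat's centre line.
- **Button:** I pressed it only after the cover and legs were in place. Its top went from 78 mm to 70 mm, which is fully down.
- **Bystanders:** all are where they were at the start, to within measuring error. The arm was clear of everything at hand-in.

The two cameras disagreed with each other by about 2 to 3 mm throughout, and I allowed for that. The run took about 91 s of the 210 s allowed.

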